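# Lay out the two buffet boards

### The arm

A 6-joint arm with a two-finger parallel gripper is mounted at the origin on the work surface; the furniture and walls round the work are solid. World frame = base frame: x ahead of the robot, y to its left, z up, the work surface at z = 0. Lengths are in m, angles in rad, forces in N, time in s.
With the tool pointing down it reaches from about 0.375 to 0.9 m from the base axis. Payload 3.1 kg.
Tool frame: the origin (TCP) lies midway between the tips of the shut fingers; the grasp point (between the pads) lies 19 mm behind it; x points along the fingers, y is the direction in which the jaws open and shut, and the axes are right-handed (so a half turn about x gives the same grasp; the last joint's range is limited). The gripper opens to 87 mm and grips with 3 to 60 N. Pads are 19 mm wide; open, the fingers measure 117 mm over their backs; the gripper's body (75 mm by 190 mm) begins 51 mm behind the grasp point.
Start: joints at [-1.492, 0.527, 1.433, -0, 1.181, -0.178], TCP at [0.159, -0.604, 0.223] pointing down, gripper open.
Joint ranges: [-3.08, 3.08], [-0.75, 2.2], [0.22, 2.44], [-1.43, 4.57], [0, 2.65], [-2.85, 2.85]. Speed limits (rad/s): [2.79, 2.79, 3.14, 3.14, 3.14, 3.14].

### API

Orientations are given as a unit quaternion [x, y, z, w].
In Python, from rig import get_obs, imaging, robot gives the robot as it stands.
- The arm moves only by the shell command python3 -m inch 'ROWS' [FORCE]. ROWS is JSON, a list of rows, each a list of 3 entries, a list of its own where there are three numbers: the finger opening in mm, from 0 to 87, then the shift along the tool's x, y, z in mm, then the turn, a rotation vector about the tool's x, y, z in degrees. In form: [[grip, [dx, dy, dz], [wx, wy, wz]], ...]. A call has 1 to 12 rows; each row shifts and turns the pose as measured when the row begins, along the tool's axes as they then stand; what a row does not reach is not made up. A row lasts 1/8 s, in which the tool goes at most 62.5 mm and 10.7 degrees, less where a joint would pass 70% of its speed; a pose out of reach is approached as far as the arm can. A call with a gripper value outside its range is refused whole. The fingers move at their own pace and stop on an object; FORCE is the grip in N (left out, the last holds). Time passes only in rows, so rows that do not move let the fingers close. It gives the time, the measured TCP pose, the force and the opening at its end, in the units of the state.
- get_obs(): the state, without advancing time (a new reading comes with each control period).
- imaging.camera(name): name is "side" or "top" or "wrist"; returns the picture (420x560x3 uint8, red, green, blue); there is no depth.
- imaging.camera_params(name): a dict with "camera_matrix" (3x3 intrinsics, pixels), "k1" (the pictures are not rectified: a ray, as slopes to the right and down, at radius r is drawn at 1 + k1 r^2 times it, then the intrinsics apply), "xyz" and "rotation" of the camera in the world. Camera axes: x right, y down, z forward; pixel columns grow to the right and rows downward; lengths in m; the calibration is good to about 2 mm. A picture is of the moment at which its call begins: read the wrist's pose just before it. camera_params takes no time and is no camera call; for the wrist camera it gives the pose at the moment of the call.
- robot.hand_in(): hands the job in, once; it reports no verdict.
Trained networks look in the newest picture that a camera, given by its name, has taken for a name from the list of things; names that differ only in an ending like _2 or _b are one class to them, and where a whole thing is asked for, a point or a joint stands for the part that bears it (a point fixed in the world has none). Each returns a list of dicts, best first, with "confidence" (0 to 1); they miss things now and then, are a little off and sometimes report something else, mostly with a low value. They report only what shows in the picture. A call takes as long as a camera call. They do not tell look-alikes from the thing itself.
- imaging.cut_out(camera, target): "pixels" (420x560 bool, what is visible of it) and "box" ([centre column, centre row, width, height] in pixels, round what is visible of it).
- imaging.tip_of(camera, target): "pixel" ([column, row] in pixels: a listed point, or the origin of a listed thing).
The state is a dict: "time": time; "q": joint angles; "joint_velocities": joint speeds; "joint_torque": joint torques, N m; "position": TCP position; "tool_rot": TCP orientation; "ft_force": force on the tool from outside, world axes, zero at the start; "moment": the same for the moment, N m; "grip_width": finger opening in m.
Only numpy, scipy, OpenCV 4.12 (cv2) and the standard library are available. Lean on these libraries where they do the work, as an engineer would, in place of code of your own. Each camera call takes 0.05 s, during which the arm holds its last target. There are 200 camera calls.

### The job

Set out the two serving boards, each thing upright and centred on its grey rubber round: on the board in front of the covered oval dish, the candlestick on the left round with the pepper shaker to its right; on the board in front of the white oven dish, the egg cup on the left round with the tealight to its right (left and right as the robot sees them). Put each thing down on the board before you let go of it; do not drop it.

Things in the scene. Friction and masses are not known exactly. Their poses are not given: they have to be found in the camera images.
- candlestick_center (a point): turned brass candlestick, 125 mm tall, foot 72 mm across and about 21 mm high, stem about 26 mm across from 21 to 86 mm above its underside, 0.32 kg. The point is on its axis, half-way up (62 mm above its underside); the easiest part to grasp from above is the candle cup near its top, 32 mm across, 86 to 112 mm above the underside. Upright, loose, round; z axis up along its own axis
- shaker_center (a point): glass pepper shaker with a metal cap, 44 mm across, 90 mm tall, 0.1 kg. The point is on its axis, half-way up (45 mm above its underside); grasp it there or up to 15 mm higher. Upright, loose, round; z axis up along its own axis
- egg_cup_center (a point): white glazed egg cup with a thin gilt rim, 49 mm across the bowl at the rim, foot 43 mm across, 62 mm tall, 0.06 kg. The point is on its axis, half-way up (31 mm above its underside); the bowl, the part to grasp, is 34 to 62 mm above the underside. Upright, loose, round; z axis up along its own axis
- tealight_center (a point): tealight: small red candle in a low round metal cup, 38 mm across, 15 mm tall, 20 g. The point is on its axis, half-way up (7.5 mm above its underside); grasp it across the cup with the fingertips. Upright, loose, round; z axis up along its own axis
- left_board_round_L (a point): centre of the left-hand grey rubber round of the left serving board, on the board's top face (12 mm above the work surface). The two boards are alike: fixed, light wood, 90 x 220 x 12 mm, long side running left-right across the robot's view (turned by up to 0.2 rad), each with two flush 76 mm grey rubber rounds 120 mm apart; left means the robot's left (+y). Site axes: x away from the robot across the board, y along the board to the left, z up
- left_board_round_R (a point): centre of the right-hand grey rubber round of the left serving board, on the board's top face (12 mm above the work surface). The two boards are alike: fixed, light wood, 90 x 220 x 12 mm, long side running left-right across the robot's view (turned by up to 0.2 rad), each with two flush 76 mm grey rubber rounds 120 mm apart; left means the robot's left (+y). Site axes: x away from the robot across the board, y along the board to the left, z up
- right_board_round_L (a point): centre of the left-hand grey rubber round of the right serving board, on the board's top face (12 mm above the work surface). The two boards are alike: fixed, light wood, 90 x 220 x 12 mm, long side running left-right across the robot's view (turned by up to 0.2 rad), each with two flush 76 mm grey rubber rounds 120 mm apart; left means the robot's left (+y). Site axes: x away from the robot across the board, y along the board to the left, z up
- right_board_round_R (a point): centre of the right-hand grey rubber round of the right serving board, on the board's top face (12 mm above the work surface). The two boards are alike: fixed, light wood, 90 x 220 x 12 mm, long side running left-right across the robot's view (turned by up to 0.2 rad), each with two flush 76 mm grey rubber rounds 120 mm apart; left means the robot's left (+y). Site axes: x away from the robot across the board, y along the board to the left, z up
- oval_dish: covered oval serving dish, white with a green garland on its lid, 154 x 234 mm and about 99 mm tall with the lid; fixed; origin at the centre of its underside, long axis y. It stands right behind (beyond, +x of) one of the two boards, on the left or on the right
- ramekin_dish: plain white fluted open oven dish, 148 mm across, 48 mm tall, fixed; origin at the centre of its underside. It stands right behind the other board. (Elsewhere on the worktop, clear of the work: fixed: a wine glass in the far left corner, a jug in the far right corner and cutlery lying near the robot)
Things that resemble listed ones, but are neither listed nor needed, are in the scene too. What is shaped like the part that bears candlestick_center but blue or turquoise is not meant.

How it is judged:
By the outcome, as a careful person would: the job done as asked, in the order asked, and still so for the second after the job is handed in, with the robot touching nothing.
It also fails if it takes over 120 s, if anything falls off the work surface, if the arm or the gripper's body presses on something with over 40 N, if the wrist force passes 120 N, or if a joint passes its speed limit or range.

## Working session

There is one attempt and no reset: what is moved stays moved. The work goes in short steps, Python scripts to look and compute and a shell command to move; the robot and the scene stay as the last step left them, time stands still between calls to the robot, and variables do not carry over. Pictures are saved under pics/ and viewed, about 12 in all and at most 16, crops included, and the job is handed in when it is done.

```bash
mkdir -p pics; ls
python3 - <<'E'
from rig import get_obs, imaging, robot
import cv2,numpy as np
o=get_obs(); print({k:np.round(v,3).tolist() for k,v in o.items()})
for c in ["side","top","wrist"]:
    p=imaging.camera_params(c); print(c,np.round(p["camera_matrix"],1).tolist(),p["k1"],np.round(p["xyz"],3).tolist(),np.round(p["rotation"],3).tolist())
for c in ["side","top"]:
    cv2.imwrite(f"pics/{c}0.png",cv2.cvtColor(imaging.camera(c),cv2.COLOR_RGB2BGR))
    for t in ["candlestick_center","shaker_center","egg_cup_center","tealight_center","left_board_round_L","left_board_round_R","right_board_round_L","right_board_round_R","oval_dish","ramekin_dish"]:
        print(c,t,[(round(d["confidence"],2),np.round(d["pixel"],1).tolist()) for d in imaging.tip_of(c,t)][:5])
E
```

```text
pics
{'time': 0.0, 'q': [-1.492, 0.528, 1.434, 0.0, 1.181, -0.179], 'joint_velocities': [0.001, 0.001, -0.001, 0.002, -0.0, -0.0], 'joint_torque': [0.0, -44.003, -17.659, 0.063, 0.058, -0.0], 'position': [0.159, -0.604, 0.222], 'tool_rot': [0.701, 0.091, -0.701, 0.09], 'ft_force': [-0.841, -0.182, -0.228], 'moment': [-0.059, 0.02, -0.027], 'grip_width': 0.087}
side [[440.0, 0.0, 285.5], [0.0, 440.0, 205.6], [0.0, 0.0, 1.0]] 0.04378175709379771 [0.416, -0.988, 0.793] [0.89, -0.034, 0.027, -0.453]
top [[508.5, 0.0, 276.0], [0.0, 508.5, 213.5], [0.0, 0.0, 1.0]] 0.002707781245840448 [0.418, 0.014, 1.393] [0.716, -0.697, 0.031, -0.025]
wrist [[330.0, 0.0, 275.8], [0.0, 330.0, 215.6], [0.0, 0.0, 1.0]] -0.06178999063410956 [0.233, -0.585, 0.384] [0.784, -0.604, -0.088, 0.112]
side candlestick_center [(0.79, [302.9, 303.7]), (0.76, [242.6, 250.5]), (0.62, [238.6, 206.6]), (0.5, [255.7, 332.5])]
side shaker_center [(0.75, [280.7, 198.6]), (0.66, [333.4, 190.2]), (0.61, [278.3, 182.3]), (0.51, [276.9, 149.4])]
side egg_cup_center [(0.6, [232.1, 170.0]), (0.37, [300.3, 303.7])]
side tealight_ce
[... 184 characters left out ...]
ight_board_round_R [(0.97, [292.7, 271.8])]
side oval_dish [(0.67, [329.5, 190.8])]
side ramekin_dish [(0.84, [349.7, 251.5]), (0.47, [288.5, 238.1]), (0.33, [279.1, 185.1])]
top candlestick_center [(0.84, [267.3, 269.4]), (0.78, [407.3, 219.7]), (0.59, [432.4, 261.9])]
top shaker_center [(0.61, [172.4, 274.2]), (0.54, [140.2, 210.9])]
top egg_cup_center [(0.79, [173.0, 273.1])]
top tealight_center [(0.58, [383.1, 280.3])]
top left_board_round_L [(0.93, [192.7, 218.3])]
top left_board_round_R [(0.85, [237.1, 215.7])]
top right_board_round_L [(0.84, [302.4, 213.1])]
top right_board_round_R [(0.68, [348.2, 219.8])]
top oval_dish [(0.57, [212.9, 155.2])]
top ramekin_dish [(0.9, [325.1, 161.8])]
```

```bash
python3 -m inch --help 2>&1 | head -20
```

```text
invalid input: not JSON, or not a number
```

View pics/top0.png

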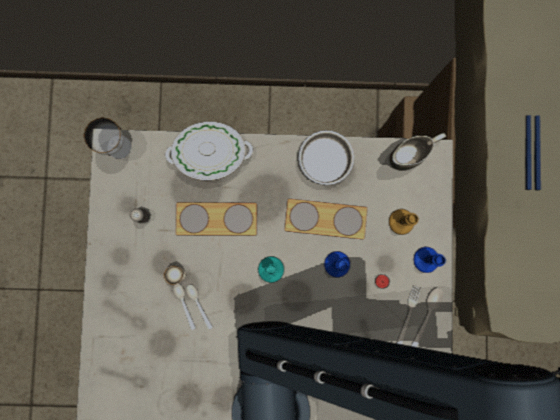

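View pics/side0.png

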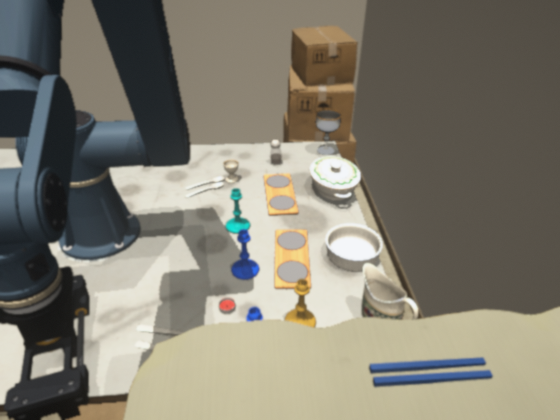

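```bash
cat > h.py <<'E'
from rig import get_obs, imaging, robot
import numpy as np, cv2
from scipy.spatial.transform import Rotation as R
def ray(p,px):
    K=np.array(p["camera_matrix"]); d=np.array([(px[0]-K[0,2])/K[0,0],(px[1]-K[1,2])/K[1,1]]); u=d.copy()
    for _ in range(20): u=d/(1+p["k1"]*(u@u))
    return np.array(p["xyz"]),R.from_quat(p["rotation"]).apply([u[0],u[1],1])
def plane(p,px,z):
    o,d=ray(p,px); return o+d*(z-o[2])/d[2]
def proj(p,X):
    c=R.from_quat(p["rotation"]).inv().apply(np.array(X)-p["xyz"]); u=c[:2]/c[2]; u=u*(1+p["k1"]*(u@u)); K=np.array(p["camera_matrix"])
    return K[:2,:2]@u+K[:2,2]
def goto(target,yaw=None):
    """print tool shift mm and turn deg to bring TCP to world target, tool down, tool y at world heading yaw (deg, mod 180)"""
    o=get_obs(); r=R.from_quat(o["tool_rot"]); M=r.as_matrix()
    s=r.inv().apply(np.array(target)-o["position"])*1000
    cur=np.degrees(np.arctan2(M[1,1],M[0,1]))
    yaw=cur if yaw is None else cur+(yaw-cur+90)%180-90
    a=np.radians(yaw); y=np.array([np.cos(a),np.sin(a),0]); x=np.array([0,0,-1.]); T=np.c_[x,y,np.cross(x,y)]
    w=np.degrees((r.inv()*R.from_matrix(T)).as_rotvec())
    print("t",round(o["time"],2),"pos",np.round(o["position"],4),"yaw",round(cur,1),"grip",round(o["grip_width"]*1000,1),"F",np.round(o["ft_force"],1)," => shift",np.round(s,1),"turn",np.round(w,1))
def save(cam,name,crop=None,scale=1):
    im=cv2.cvtColor(imaging.camera(cam),cv2.COLOR_RGB2BGR)
    if crop: im=im[crop[1]:crop[3],crop[0]:crop[2]]
    cv2.imwrite(f"pics/{name}.png",cv2.resize(im,None,fx=scale,fy=scale,interpolation=cv2.INTER_CUBIC)); return im
E
python3 - <<'E'
from h import *
t=imaging.camera_params("top"); s=imaging.camera_params("side")
for n,z,a,b in [("LL",.012,(192.7,218.3),(279.9,183.4)),("LR",.012,(237.1,215.7),(278.5,201.9)),("RL",.012,(302.4,213.1),(289.1,238.5)),("RR",.012,(348.2,219.8),(292.7,271.8)),
 ("brass",.0625,(402.9,222.5),(302.9,303.7)),("shaker",.045,(140.2,212.5),(276.5,153)),("egg",.031,(173.5,273),(232.1,170)),("tea",.0075,(383.1,280.3),(227,306.1)),
 ("teal",.0625,(267.3,269.4),(236,210)),("blue",.0625,(337,264),(242.6,250.5)),("blue2",.0625,(428,260),(255.7,332)),("oval",0,(212.9,155),(0,0)),("ram",0,(325,161.8),(349.7,251.5))]:
    print(n,np.round(plane(t,a,z),3),np.round(plane(s,b,z),3))
p=imaging.camera_params("wrist"); goto([.159,-.604,.3],0)
r=R.from_quat(get_obs()["tool_rot"]).as_matrix(); print(np.round(r,3))
print("cam in tool",r.T@(np.array(p["xyz"])-get_obs()["position"]))
save("wrist","w0")
save("top","tea_brass",(350,180,470,310),4)
E
```

```text
LL [0.509 0.228 0.012] [0.514 0.207 0.012]
LR [0.52  0.108 0.012] [0.502 0.104 0.012]
RL [ 0.532 -0.069  0.012] [ 0.518 -0.07   0.012]
RR [ 0.517 -0.195  0.012] [ 0.515 -0.199  0.012]
brass [ 0.51  -0.331  0.062] [ 0.521 -0.348  0.062]
shaker [0.518 0.363 0.045] [0.513 0.348 0.045]
egg [0.361 0.27  0.031] [0.36  0.267 0.031]
tea [ 0.356 -0.293  0.008] [ 0.354 -0.294  0.007]
teal [0.378 0.021 0.062] [0.376 0.002 0.062]
blue [ 0.397 -0.16   0.062] [ 0.393 -0.168  0.062]
blue2 [ 0.414 -0.398  0.062] [ 0.417 -0.415  0.062]
oval [0.687 0.182 0.   ] [-1.423  2.896  0.   ]
ram [ 0.677 -0.13   0.   ] [ 0.678 -0.121  0.   ]
t 1.1 pos [ 0.1587 -0.6045  0.2226] yaw -75.3 grip 87.2 F [ 0.4 -0.2 -0.6]  => shift [-77.4  -0.4  -0.4] turn [-75.3   0.   -0. ]
[[-0.     0.254 -0.967]
 [-0.    -0.967 -0.254]
 [-1.     0.     0.   ]]
cam in tool [-0.16262299  0.00025011 -0.07685522]
```

View pics/w0.png

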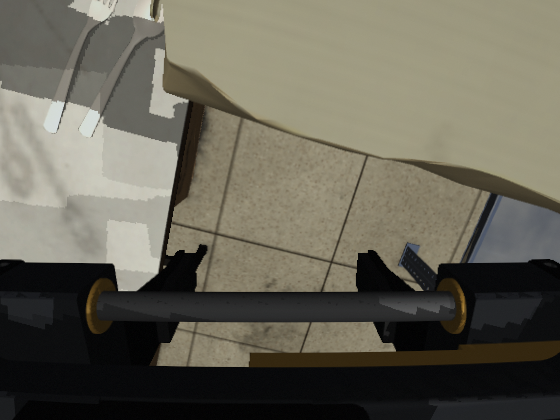

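View pics/tea_brass.png

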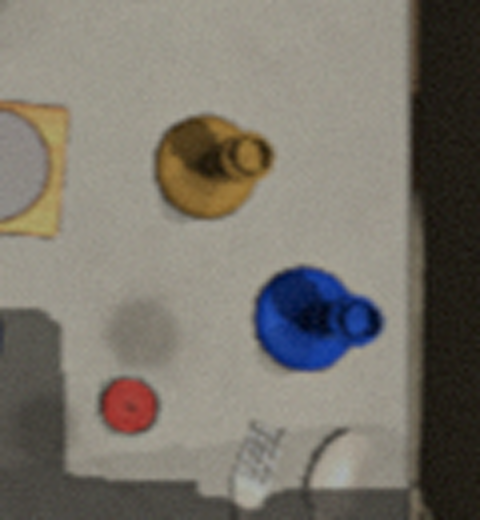

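Run:
```python
from h import *
t=imaging.camera_params("top"); s=imaging.camera_params("side")
for a,b in [((527,190),(370,366)),((527,115),(485,361)),((539,190),(374,379)),((456,130),(400,316)),((470,300),(165,345))]:
    o1,d1=ray(t,a); o2,d2=ray(s,b); k=np.linalg.lstsq(np.c_[d1,-d2],o2-o1,rcond=None)[0]; print(np.round(o1+k[0]*d1,3),np.round(o2+k[1]*d2,3))
goto([.1,-.40,.30],0)
```

```text
[ 0.588 -0.593  0.193] [ 0.591 -0.594  0.194]
[ 0.77  -0.596  0.193] [ 0.772 -0.596  0.194]
[ 0.588 -0.619  0.199] [ 0.59  -0.619  0.2  ]
[ 0.744 -0.446  0.132] [ 0.698 -0.44   0.118]
[ 0.319 -0.481  0.13 ] [ 0.259 -0.489  0.138]
t 1.2 pos [ 0.1588 -0.6045  0.2226] yaw -75.3 grip 87.0 F [ 0.2 -0.2 -0.5]  => shift [ -77.4 -212.7    4.9] turn [-75.3   0.   -0. ]
```

```bash
python3 -m inch '[[87,[-40,0,0],[-10,0,0]],[87,[-40,0,0],[-10,0,0]],[87,[-40,0,0],[-10,0,0]],[87,[0,0,0],[-10,0,0]],[87,[0,0,0],[-10,0,0]],[87,[0,0,0],[-10,0,0]],[87,[0,0,0],[-10,0,0]],[87,[0,0,0],[-6,0,0]]]' 20
python3 - <<'E'
from h import *
goto([.51,-.335,.33],0)
E
```

```text
time: 2.2
position: [0.1587, -0.6042, 0.3466]
tool_rot: [0.486, 0.514, -0.486, 0.514]
ft_force: [-0.3, -0.6, 0.2]
grip_width: 0.0873
t 2.2 pos [ 0.1587 -0.6042  0.3466] yaw 3.3 grip 87.3 F [-0.3 -0.6  0.2]  => shift [  16.7  366.  -248.8] turn [ 3.3 -0.  -0. ]
```

```bash
python3 -m inch '[[87,[0,46,-31],[0,0,0]],[87,[0,46,-31],[0,0,0]],[87,[0,46,-31],[0,0,0]],[87,[0,46,-31],[0,0,0]],[87,[0,46,-31],[0,0,0]],[87,[0,46,-31],[0,0,0]],[87,[0,46,-31],[0,0,0]],[87,[16,46,-31],[3,0,0]]]'
python3 - <<'E'
from h import *
goto([.51,-.335,.33],0)
save("wrist","w1")
p=imaging.camera_params("wrist")
for d in imaging.tip_of("wrist","candlestick_center"): print(d["confidence"],d["pixel"],plane(p,d["pixel"],.0625))
for d in imaging.tip_of("wrist","right_board_round_R"): print(d["confidence"],d["pixel"],plane(p,d["pixel"],.012))
for d in imaging.tip_of("wrist","tealight_center"): print(d["confidence"],d["pixel"],plane(p,d["pixel"],.0075))
E
```

```text
time: 3.2
position: [0.5206, -0.3333, 0.3316]
tool_rot: [-0.501, -0.496, 0.502, -0.501]
ft_force: [0.0, -0.4, 0.1]
grip_width: 0.0869
t 3.2 pos [ 0.5206 -0.3333  0.3316] yaw -0.3 grip 86.9 F [ 0.  -0.4  0.1]  => shift [  1.6 -10.6   1.8] turn [-0.3  0.3 -0.2]
0.91 [170.2, 46.5] [ 0.39945581 -0.1635209   0.0625    ]
0.67 [197.0, 235.3] [ 0.41693469 -0.40312415  0.0625    ]
0.61 [273.7, 189.6] [ 0.52299869 -0.33933946  0.0625    ]
0.51 [271.6, 71.8] [ 0.52091074 -0.19345564  0.0625    ]
0.64 [271.5, 70.2] [ 0.52054137 -0.18476655  0.012     ]
0.85 [162.9, 143.5] [ 0.36302553 -0.28209627  0.0075    ]
```

View pics/w1.png

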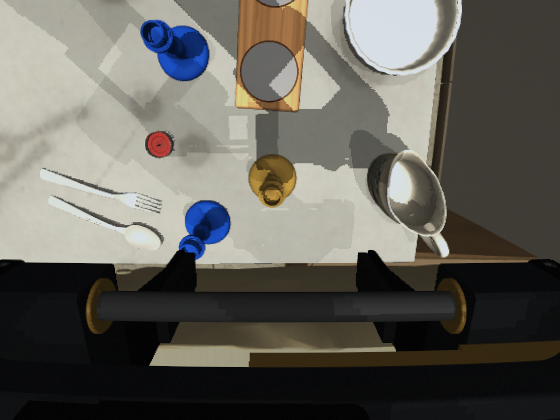

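```bash
cat >> h.py <<'E'
def P(p,px,z): return np.round(plane(p,px,z),4)
E
python3 - <<'E'
from h import *
p=imaging.camera_params("wrist")
im=cv2.imread("pics/w1.png"); hsv=cv2.cvtColor(im,cv2.COLOR_BGR2HSV)
print("foot",P(p,(272,178),.012),"cuptop",P(p,(271,198),.120),"proj TCP",proj(p,get_obs()["position"]))
m=((hsv[...,0]<6)|(hsv[...,0]>174))&(hsv[...,1]>150)&(hsv[...,2]>80); m=m.astype(np.uint8); ys,xs=np.nonzero(m); print("red box",xs.min(),xs.max(),ys.min(),ys.max(),xs.mean(),ys.mean(),P(p,(xs.mean(),ys.mean()),.012))
m=((hsv[...,0]>10)&(hsv[...,0]<28)&(hsv[...,1]>140)).astype(np.uint8); m[:120]=0; m[260:]=0;m[:,:230]=0;m[:,320:]=0
ys,xs=np.nonzero(m); print("brass box",xs.min(),xs.max(),ys.min(),ys.max())
for y in range(ys.min(),ys.max()+1,4): r=xs[ys==y]; print(y,r.min(),r.max(),end=" | ")
print("\njug",P(p,(372,185),.06),"RR",P(p,(269,71),.012))
E
```

```text
foot [ 0.5128 -0.3407  0.012 ] cuptop [ 0.5127 -0.3449  0.12  ] proj TCP [277.2706896  267.62254196]
red box 148 169 132 156 158.63386727688788 144.0800915331808 [ 0.3497 -0.2907  0.012 ]
brass box 249 295 155 206
155 268 276 | 159 259 285 | 163 255 290 | 167 252 292 | 171 250 294 | 175 249 295 | 179 249 295 | 183 250 294 | 187 252 293 | 191 254 290 | 195 257 287 | 199 260 283 | 203 263 280 | 
jug [ 0.647  -0.3415  0.06  ] RR [ 0.5093 -0.1936  0.012 ]
```

```bash
python3 -m inch '[[87,[55,-8,9],[0,0,0]],[87,[55,0,0],[0,0,0]],[87,[20,0,0],[0,0,0]],[87,[0,0,0],[0,0,0]]]'
python3 - <<'E'
from h import *
t=imaging.camera_params("top")
print(P(t,(411.3,218.9),.125),P(t,(401,221.5),.012))
goto([.513,-.342,.081],0)
save("wrist","w2"); p=imaging.camera_params("wrist")
for X in [(.513,-.342,.125),(.513,-.342,.0),(.529,-.342,.12),(.513,-.326,.12)]: print(X,proj(p,X))
E
```

```text
time: 3.9
position: [0.5082, -0.3497, 0.2001]
tool_rot: [-0.5, -0.495, 0.503, -0.502]
ft_force: [0.1, 0.6, 0.5]
grip_width: 0.0871
[ 0.5158 -0.3361  0.125 ] [ 0.5166 -0.3391  0.012 ]
t 3.9 pos [ 0.5082 -0.3497  0.2001] yaw -0.4 grip 87.1 F [0.1 0.6 0.5]  => shift [119.    4.3  -9. ] turn [-0.4  0.6 -0.2]
(0.513, -0.342, 0.125) [281.82575511 212.66810501]
(0.513, -0.342, 0.0) [279.11618097 180.55733822]
(0.529, -0.342, 0.12) [302.52189241 210.6297719 ]
(0.513, -0.326, 0.12) [281.63646973 190.39473425]
```

View pics/w2.png

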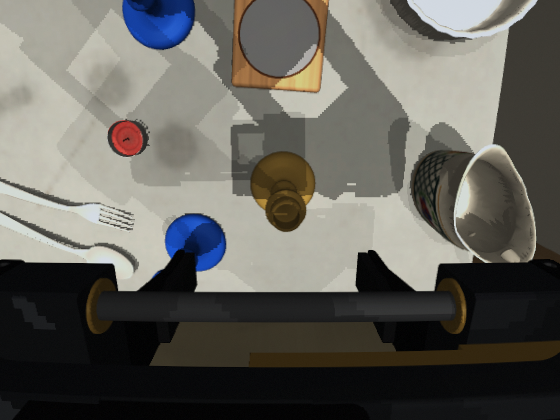

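```bash
python3 -m inch '[[87,[40,8,-9],[0,0.6,0]],[87,[45,0,0],[0,0,0]],[87,[30,0,0],[0,0,0]],[87,[4,0,0],[0,0,0]],[87,[0,0,0],[0,0,0]]]'
python3 - <<'E'
from h import *
t=imaging.camera_params("top")
goto([.516,-.342,.081],0)
E
```

```text
time: 4.58
position: [0.5226, -0.352, 0.0906]
tool_rot: [0.504, 0.487, -0.502, 0.507]
ft_force: [0.2, -0.2, 0.2]
grip_width: 0.0871
t 4.58 pos [ 0.5226 -0.352   0.0906] yaw -0.6 grip 87.1 F [ 0.2 -0.2  0.2]  => shift [  9.3  -7.  -10. ] turn [-0.6  1.  -1.2]
```

```bash
python3 -m inch '[[87,[5,-7,-10],[-0.6,1,-1.2]],[87,[0,0,0],[0,0,0]]]'
python3 - <<'E'
from h import *
goto([.516,-.342,.081],0)
E
```

```text
time: 4.82
position: [0.5167, -0.3428, 0.0883]
tool_rot: [0.5, 0.499, -0.5, 0.501]
ft_force: [0.0, -0.5, 0.7]
grip_width: 0.0873
t 4.83 pos [ 0.5167 -0.3428  0.0883] yaw -0.0 grip 87.3 F [ 0.  -0.5  0.7]  => shift [ 7.3 -0.7 -0.8] turn [-0.   0.1 -0.2]
```

```bash
python3 -m inch '[[87,[7,-0.7,-0.8],[0,0,0]],[60,[0,0,0],[0,0,0]],[28,[0,0,0],[0,0,0]],[28,[0,0,0],[0,0,0]],[28,[0,0,0],[0,0,0]],[28,[0,0,0],[0,0,0]],[28,[0,0,0],[0,0,0]],[28,[0,0,0],[0,0,0]]]' 25
python3 - <<'E'
from h import *
goto([.516,-.342,.35],0)
save("wrist","w3")
p=imaging.camera_params("wrist"); c=np.array(get_obs()["position"])
print(proj(p,c), [proj(p,(c[0],c[1],z)) for z in (.125,.0,.012)])
E
```

```text
time: 5.82
position: [0.5165, -0.3424, 0.0821]
tool_rot: [0.5, 0.498, -0.5, 0.502]
ft_force: [-0.4, 0.5, 0.4]
grip_width: 0.0303
t 5.83 pos [ 0.5165 -0.3424  0.0821] yaw 0.0 grip 30.3 F [-0.4  0.5  0.4]  => shift [-267.9    0.7    0.7] turn [ 0.   0.2 -0.3]
[277.28033362 267.69210243] [array([278.30946864, 312.71282578]), array([276.22134307, 221.39142107]), array([276.33397601, 226.3146684 ])]
```

View pics/w3.png

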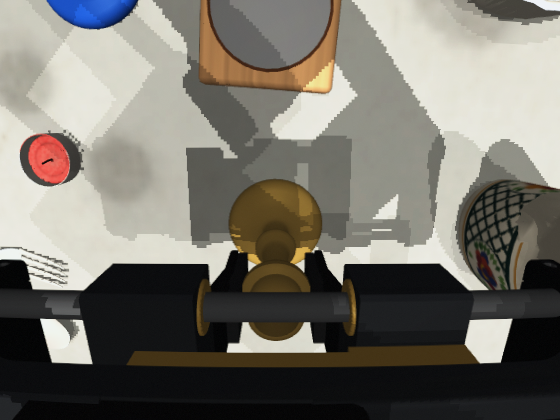

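```bash
python3 -m inch '[[28,[-20,0,0],[0,0,0]],[28,[-40,0,0],[0,0,0]],[28,[-50,0,0],[0,0,0]],[28,[-50,0,0],[0,0,0]],[28,[-40,0,-20],[0,0,0]],[28,[0,0,-45],[0,0,0]],[28,[0,0,-50],[0,0,0]],[28,[0,0,-55],[0,0,0]]]'
python3 - <<'E'
from h import *
goto([.512,.1,.27],0)
E
```

```text
time: 6.88
position: [0.5132, -0.1691, 0.281]
tool_rot: [0.502, 0.501, -0.502, 0.495]
ft_force: [2.1, -0.5, -4.8]
grip_width: 0.0301
t 6.88 pos [ 0.5132 -0.1691  0.281 ] yaw -0.4 grip 30.1 F [ 2.1 -0.5 -4.8]  => shift [  12.6   -3.2 -269. ] turn [-0.4 -0.3  0.3]
```

```bash
python3 -m inch '[[28,[0,0,-55],[0,0,0]],[28,[0,0,-55],[0,0,0]],[28,[0,0,-55],[0,0,0]],[28,[0,0,-50],[0,0,0]],[28,[0,0,-40],[0,0,0]],[28,[0,0,-20],[0,0,0]],[28,[0,0,0],[0,0,0]],[28,[0,0,0],[0,0,0]]]'
python3 - <<'E'
from h import *
goto([.512,.22,.1],0)
save("wrist","w4"); p=imaging.camera_params("wrist")
for n in ["left_board_round_L","left_board_round_R","shaker_center","egg_cup_center"]:
  for d in imaging.tip_of("wrist",n): print(n,round(d["confidence"],2),np.round(d["pixel"],1),P(p,d["pixel"],.045 if 'sh' in n else .031 if 'egg' in n else .012))
E
```

```text
time: 7.88
position: [0.5072, 0.1198, 0.2763]
tool_rot: [0.498, 0.507, -0.503, 0.492]
ft_force: [0.4, -0.6, -4.4]
grip_width: 0.0299
t 7.88 pos [0.5072 0.1198 0.2763] yaw -0.2 grip 29.9 F [ 0.4 -0.6 -4.4]  => shift [177.2   8.1 -98.5] turn [-0.2 -0.6  1.1]
left_board_round_L 0.88 [280.2 103.3] [0.5071 0.218  0.012 ]
left_board_round_R 0.55 [282.4 194.1] [0.51   0.1032 0.012 ]
egg_cup_center 0.93 [151.3  64. ] [0.3564 0.2631 0.031 ]
egg_cup_center 0.68 [416.4 131.7] [0.6719 0.1848 0.031 ]
```

View pics/w4.png

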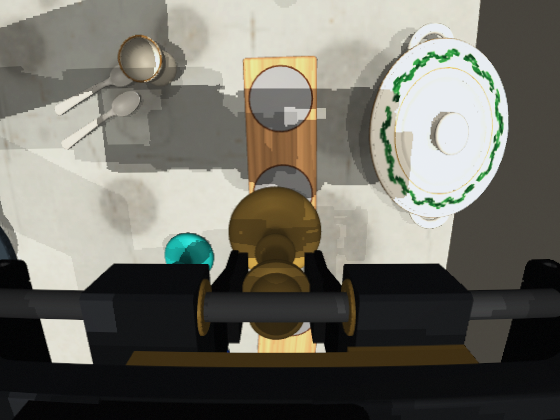

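Run:
```python
from h import *
p=imaging.camera_params("wrist"); print(p["xyz"])
im=cv2.imread("pics/w4.png"); hsv=cv2.cvtColor(im,cv2.COLOR_BGR2HSV)
wood=((hsv[...,0]>8)&(hsv[...,0]<26)&(hsv[...,1]>70)).astype(np.uint8)
for y in (60,75,85,98,110,120,140,150,160,180): r=np.nonzero(wood[y,225:335])[0]+225; g=np.nonzero(np.diff(r)>8)[0]; print(y,r.min(),r.max(),[(r[i],r[i+1]) for i in g])
for x in (265,281,297): r=np.nonzero(wood[40:185,x])[0]+40; g=np.nonzero(np.diff(r)>8)[0]; print("col",x,r.min(),r.max(),[(r[i],r[i+1]) for i in g])
for z in (0,.012,): print(P(p,(249,98),z),P(p,(313,98),z),P(p,(281,65),z),P(p,(281,132),z),P(p,(281,98.5),z))
```

```text
[0.5102122  0.19517461 0.44035012]
60 243 316 [(np.int64(295), np.int64(305))]
75 244 316 [(np.int64(259), np.int64(302))]
85 244 316 [(np.int64(251), np.int64(309))]
98 245 316 [(np.int64(249), np.int64(311))]
110 245 316 [(np.int64(251), np.int64(309))]
120 246 316 [(np.int64(257), np.int64(303))]
140 246 316 []
150 247 316 []
160 247 316 []
180 249 316 [(np.int64(257), np.int64(308))]
col 265 57 171 [(np.int64(70), np.int64(127))]
col 281 57 165 [(np.int64(66), np.int64(131))]
col 297 56 169 [(np.int64(58), np.int64(69)), (np.int64(71), np.int64(126))]
[0.4687 0.2254 0.    ] [0.5499 0.225  0.    ] [0.5094 0.2645 0.    ] [0.5094 0.1829 0.    ] [0.5094 0.2245 0.    ]
[0.4698 0.2246 0.012 ] [0.5489 0.2242 0.012 ] [0.5094 0.2626 0.012 ] [0.5094 0.1832 0.012 ] [0.5094 0.2237 0.012 ]
```

```bash
python3 -m inch '[[28,[20,2,-50],[-0.2,-0.6,1.1]],[28,[40,0,-45],[0,0,0]],[28,[45,0,-8],[0,0,0]],[28,[20,0,0],[0,0,0]],[28,[0,0,0],[0,0,0]]]'
python3 - <<'E'
from h import *
goto([.5085,.2225,.125],0)
E
```

```text
time: 8.75
position: [0.5158, 0.2221, 0.151]
tool_rot: [0.504, 0.495, -0.5, 0.5]
ft_force: [0.2, -0.6, -3.0]
grip_width: 0.0298
t 8.75 pos [0.5158 0.2221 0.151 ] yaw -0.5 grip 29.8 F [ 0.2 -0.6 -3. ]  => shift [25.9 -7.6 -0.3] turn [-0.5  0.  -0.5]
```

```bash
python3 -m inch '[[28,[20,-7.6,0],[-0.5,0,-0.5]],[28,[12,0,0],[0,0,0]],[28,[10,0,0],[0,0,0]],[28,[0,0,0],[0,0,0]]]'
python3 - <<'E'
from h import *
goto([.5085,.2225,.0945],0)
save("wrist","w5"); p=imaging.camera_params("wrist"); c=np.array(get_obs()["position"])
for z in (.012,.02,.045): print(z,proj(p,(c[0],c[1],z)))
E
```

```text
time: 9.25
position: [0.5136, 0.2217, 0.1115]
tool_rot: [0.504, 0.497, -0.498, 0.501]
ft_force: [-0.0, -0.1, -4.0]
grip_width: 0.0303
t 9.25 pos [0.5136 0.2217 0.1115] yaw -0.2 grip 30.3 F [-0.  -0.1 -4. ]  => shift [17.  -5.3 -0.8] turn [-0.2 -0.1 -0.6]
0.012 [275.19401364 215.50240387]
0.02 [275.30687591 218.29245721]
0.045 [275.70567367 228.14995171]
```

View pics/w5.png

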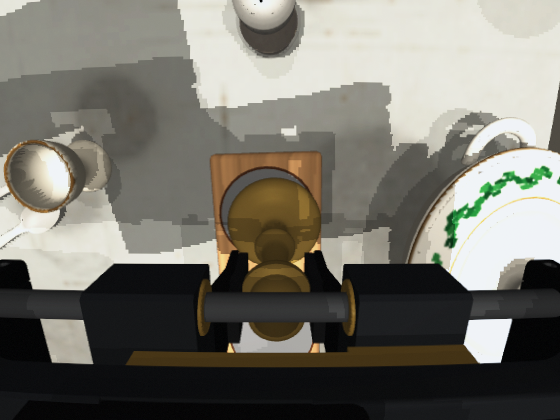

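```bash
python3 -m inch '[[28,[4,-6,-1.5],[0,0,-0.6]],[28,[0,0,0],[0,0,0]]]'
python3 - <<'E'
from h import *
goto([.508,.2232,.0945],0)
E
```

```text
time: 9.55
position: [0.5086, 0.2235, 0.1087]
tool_rot: [0.502, 0.499, -0.499, 0.499]
ft_force: [0.3, 0.9, -3.8]
grip_width: 0.0303
t 9.55 pos [0.5086 0.2235 0.1087] yaw -0.2 grip 30.3 F [ 0.3  0.9 -3.8]  => shift [14.2 -0.7  0.4] turn [-0.2 -0.2 -0.1]
```

```bash
python3 -m inch '[[28,[6,-0.7,0],[0,0,0]],[28,[5,0,0],[0,0,0]],[28,[3,0,0],[0,0,0]],[28,[1.5,0,0],[0,0,0]],[28,[0,0,0],[0,0,0]]]'
python3 - <<'E'
from h import *
goto([.508,.2235,.0945],0)
E
```

```text
time: 10.18
position: [0.5088, 0.2246, 0.0942]
tool_rot: [0.503, 0.499, -0.498, 0.499]
ft_force: [0.5, -0.0, -3.7]
grip_width: 0.0296
t 10.18 pos [0.5088 0.2246 0.0942] yaw -0.2 grip 29.6 F [ 0.5 -0.  -3.7]  => shift [-0.3 -0.7  1.1] turn [-0.2 -0.3 -0.3]
```

```bash
python3 -m inch '[[28,[1,-0.5,0.8],[0,0,0]],[28,[0,0,0],[0,0,0]]]';  python3 -m inch '[[28,[1,0,0],[0,0,0]],[28,[0,0,0],[0,0,0]]]'
```

```text
time: 10.42
position: [0.5088, 0.2244, 0.0942]
tool_rot: [0.504, 0.499, -0.498, 0.5]
ft_force: [-0.6, 1.0, -2.4]
grip_width: 0.0297
time: 10.68
position: [0.5088, 0.2248, 0.0941]
tool_rot: [0.504, 0.499, -0.497, 0.499]
ft_force: [-0.7, 0.3, -0.0]
grip_width: 0.0297
```

```bash
python3 -m inch '[[34,[0,0,0],[0,0,0]],[45,[0,0,0],[0,0,0]],[70,[0,0,0],[0,0,0]],[70,[0,0,0],[0,0,0]],[87,[-30,0,0],[0,0,0]],[87,[-50,0,0],[0,0,0]],[87,[-50,0,0],[0,0,0]],[87,[-30,0,0],[0,0,0]],[87,[0,0,0],[0,0,0]]]'
python3 - <<'E'
from h import *
goto([.515,.36,.26],0)
save("wrist","w6"); p=imaging.camera_params("wrist")
for n,z in [("shaker_center",.045),("candlestick_center",.0745),("left_board_round_L",.012)]:
  for d in imaging.tip_of("wrist",n): print(n,round(d["confidence"],2),np.round(d["pixel"],1),P(p,d["pixel"],z))
im=cv2.imread("pics/w6.png"); hsv=cv2.cvtColor(im,cv2.COLOR_BGR2HSV)
E
```

```text
time: 11.8
position: [0.5091, 0.2227, 0.2573]
tool_rot: [0.504, 0.498, -0.498, 0.5]
ft_force: [-0.3, 0.9, 0.0]
grip_width: 0.0865
t 11.8 pos [0.5091 0.2227 0.2573] yaw -0.2 grip 86.5 F [-0.3  0.9  0. ]  => shift [  -2.     5.4 -137.3] turn [-0.2 -0.3 -0.5]
shaker_center 0.61 [272.9  56.2] [0.5061 0.3643 0.045 ]
candlestick_center 0.88 [273.4 197.4] [0.5059 0.2192 0.0745]
candlestick_center 0.85 [172.9 353.4] [0.3782 0.0189 0.0745]
```

View pics/w6.png

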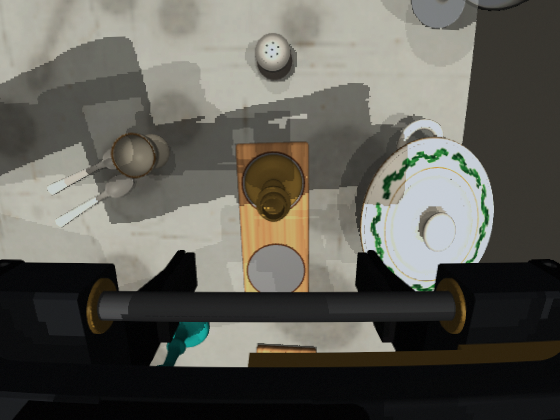

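```bash
python3 - <<'E'
from h import *
p=imaging.camera_params("wrist")
print(P(p,(273,49),.088),P(p,(274,64),.005),P(p,(276,270),.012),P(p,(273.5,182),.02))
goto([.508,.36,.26],0)
E
python3 -m inch '[[87,[0,0,-45],[0,-0.3,-0.5]],[87,[0,0,-50],[0,0,0]],[87,[20,0,-40],[0,0,0]],[87,[20,0,0],[0,0,0]],[87,[0,0,0],[0,0,0]]]'
python3 - <<'E'
from h import *
goto([.508,.36,.2],0)
save("wrist","w7"); p=imaging.camera_params("wrist")
for d in imaging.tip_of("wrist","shaker_center"): print(round(d["confidence"],2),np.round(d["pixel"],1),P(p,d["pixel"],.045))
for d in imaging.cut_out("wrist","shaker_center"): print(round(d["confidence"],2),np.round(d["box"],1))
print(proj(p,get_obs()["position"]))
E
```

```text
[0.5035 0.3619 0.088 ] [0.504  0.3616 0.005 ] [0.5054 0.1047 0.012 ] [0.5028 0.2257 0.02  ]
t 12.0 pos [0.5063 0.2221 0.2531] yaw -0.2 grip 87.0 F [ 0.1 -0.   0.2]  => shift [  -6.5    1.1 -137.9] turn [-0.2 -0.2  0.1]
time: 12.62
position: [0.503, 0.3586, 0.2019]
tool_rot: [-0.493, -0.502, 0.51, -0.494]
ft_force: [-0.8, -0.3, 0.3]
grip_width: 0.087
t 12.62 pos [0.503  0.3586 0.2019] yaw -0.4 grip 87.0 F [-0.8 -0.3  0.3]  => shift [ 1.7  5.1 -1.4] turn [-0.4  0.5  1.4]
0.96 [286.5 190.8] [0.5101 0.3658 0.045 ]
0.61 [289.  192.9  38.6  53.6]
[280.07161174 269.6549303 ]
```

View pics/w7.png

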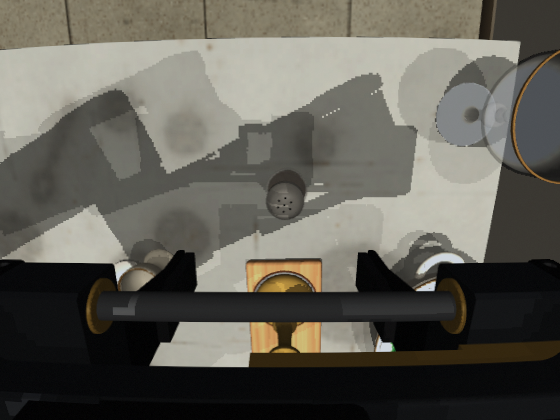

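```bash
sed -i 's/^def save.*/def save(cam,name,crop=None,scale=1):\n    global PP; PP=imaging.camera_params(cam)/; s/interpolation=cv2.INTER_CUBIC)); return im/interpolation=cv2.INTER_CUBIC)); return PP/' h.py
python3 - <<'E'
from h import *
p=save("wrist","w8")
for d in imaging.tip_of("wrist","shaker_center"): print(round(d["confidence"],2),np.round(d["pixel"],1),P(p,d["pixel"],.045))
for d in imaging.cut_out("wrist","shaker_center"): print(round(d["confidence"],2),np.round(d["box"],1)); m=d["pixels"]
ys,xs=np.nonzero(m); r=ys.max()
for y in range(ys.min(),ys.max()+1,4): r=xs[ys==y]; print(y,r.min(),r.max(),end=" | ")
print(P(p,(286,200),.088))
goto([.508,.36,.2],0)
E
```

```text
0.96 [283.7 191.8] [0.5095 0.3645 0.045 ]
0.64 [283.1 193.2  37.5  50.7]
168 281 290 | 172 273 296 | 176 268 298 | 180 265 300 | 184 263 301 | 188 263 302 | 192 263 302 | 196 263 301 | 200 263 300 | 204 263 298 | 208 264 297 | 212 267 294 | 216 272 290 | [0.5113 0.3669 0.088 ]
t 12.93 pos [0.5059 0.3588 0.2065] yaw -0.5 grip 87.0 F [0.1 0.2 0.6]  => shift [ 6.4  2.2 -1.2] turn [-0.5  0.3  1. ]
```

```bash
python3 - <<'E'
from h import *
p=imaging.camera_params("wrist"); print(P(p,(283,188),.01),P(p,(281,202),.088))
E
python3 -m inch '[[87,[30,3,-5],[-0.5,0.3,1]],[87,[40,0,0],[0,0,0]],[87,[30,0,0],[0,0,0]],[87,[0,0,0],[0,0,0]]]'
python3 - <<'E'
from h import *
goto([.509,.3635,.036],0)
p=save("wrist","w9")
for d in imaging.tip_of("wrist","shaker_center"): print(round(d["confidence"],2),np.round(d["pixel"],1),P(p,d["pixel"],.045))
for d in imaging.cut_out("wrist","shaker_center"): print(round(d["confidence"],2),np.round(d["box"],1)); m=d["pixels"]
goto([.509,.3635,.036],0)
E
```

```text
[0.5101 0.3608 0.01  ] [0.5079 0.3649 0.088 ]
time: 13.42
position: [0.513, 0.3637, 0.1093]
tool_rot: [0.504, 0.498, -0.497, 0.501]
ft_force: [0.4, -0.1, -0.0]
grip_width: 0.0872
t 13.43 pos [0.513  0.3637 0.1093] yaw -0.1 grip 87.2 F [ 0.4 -0.1 -0. ]  => shift [73.3 -4.8  0.6] turn [-0.1 -0.3 -0.6]
0.77 [270.1 226.8] [0.5089 0.3659 0.045 ]
0.94 [269.4 232.1  58.3  77.5]
t 13.57 pos [0.5154 0.3651 0.1125] yaw -0.1 grip 87.2 F [ 0.9 -1.4  0.3]  => shift [76.4 -7.7  2.2] turn [-0.1 -0.4 -1. ]
```

```bash
python3 -m inch '[[87,[35,-6,1],[0,-0.3,-0.9]],[87,[30,0,0],[0,0,0]],[87,[8,0,0],[0,0,0]],[87,[0,0,0],[0,0,0]]]'
python3 - <<'E'
from h import *
goto([.509,.3645,.036],0)
E
```

```text
time: 14.08
position: [0.5165, 0.3675, 0.0465]
tool_rot: [0.507, 0.498, -0.494, 0.501]
ft_force: [0.1, -0.1, 0.6]
grip_width: 0.0872
t 14.07 pos [0.5165 0.3675 0.0465] yaw -0.1 grip 87.2 F [ 0.1 -0.1  0.6]  => shift [10.4 -7.7  3.1] turn [-0.1 -0.6 -1. ]
```

```bash
python3 -m inch '[[87,[7,-7.7,3],[0,-0.6,-1]],[87,[0,0,0],[0,0,0]]]'
python3 - <<'E'
from h import *
goto([.509,.3645,.036],0)
E
```

```text
time: 14.32
position: [0.5099, 0.3651, 0.0416]
tool_rot: [0.501, 0.499, -0.5, 0.5]
ft_force: [-0.9, 0.3, -0.8]
grip_width: 0.0871
t 14.32 pos [0.5099 0.3651 0.0416] yaw -0.1 grip 87.1 F [-0.9  0.3 -0.8]  => shift [ 5.6 -0.9  0.6] turn [-0.1 -0.  -0.1]
```

```bash
python3 -m inch '[[87,[5.5,-1,0.6],[0,0,0]],[60,[0,0,0],[0,0,0]],[40,[0,0,0],[0,0,0]],[40,[0,0,0],[0,0,0]],[40,[0,0,0],[0,0,0]],[40,[0,0,0],[0,0,0]],[40,[0,0,0],[0,0,0]]]' 15
python3 - <<'E'
from h import *
goto([.509,.3645,.036],0)
E
python3 -m inch '[[40,[-20,0,0],[0,0,0]],[40,[-45,0,0],[0,0,0]],[40,[-55,0,0],[0,0,0]],[40,[-55,0,0],[0,0,0]],[40,[-30,0,0],[0,0,0]],[40,[0,0,0],[0,0,0]]]'
python3 - <<'E'
from h import *
goto([.511,.105,.24],0)
E
```

```text
time: 15.2
position: [0.5096, 0.3649, 0.0368]
tool_rot: [0.502, 0.499, -0.499, 0.5]
ft_force: [-0.6, -0.1, 0.5]
grip_width: 0.0418
t 15.2 pos [0.5096 0.3649 0.0368] yaw -0.1 grip 41.8 F [-0.6 -0.1  0.5]  => shift [ 0.8 -0.6  0.4] turn [-0.1 -0.1 -0.2]
time: 15.95
position: [0.5094, 0.365, 0.2553]
tool_rot: [0.504, 0.498, -0.497, 0.501]
ft_force: [-0.2, -0.3, -1.1]
grip_width: 0.0397
t 15.95 pos [0.5094 0.365  0.2553] yaw -0.1 grip 39.7 F [-0.2 -0.3 -1.1]  => shift [ 14.2   2.  260. ] turn [-0.1 -0.2 -0.5]
```

```bash
python3 -m inch '[[40,[0,0,45],[0,0,0]],[40,[0,0,55],[0,0,0]],[40,[0,0,55],[0,0,0]],[40,[0,0,55],[0,0,0]],[40,[0,0,35],[0,0,0]],[40,[0,0,15],[0,0,0]],[40,[0,0,0],[0,0,0]],[40,[0,0,0],[0,0,0]]]'
python3 - <<'E'
from h import *
goto([.5105,.1045,.15],0)
p=save("wrist","w10")
hsv=cv2.cvtColor(cv2.imread("pics/w10.png"),cv2.COLOR_BGR2HSV); wood=((hsv[...,0]>8)&(hsv[...,0]<26)&(hsv[...,1]>70)).astype(np.uint8)
print([np.round(proj(p,X),1) for X in [(.5085,.2235,.012),(.5105,.1045,.012),(.5085,.2235,.137)]])
E
```

```text
time: 16.95
position: [0.5043, 0.0996, 0.2499]
tool_rot: [0.502, 0.501, -0.498, 0.499]
ft_force: [0.2, 0.7, 0.9]
grip_width: 0.0397
t 16.95 pos [0.5043 0.0996 0.2499] yaw 0.1 grip 39.7 F [0.2 0.7 0.9]  => shift [99.9  6.1 -4.3] turn [ 0.1 -0.3 -0.1]
[array([279.8,  77.7]), array([281. , 180.7]), array([282.1,  57.6])]
```

View pics/w10.png

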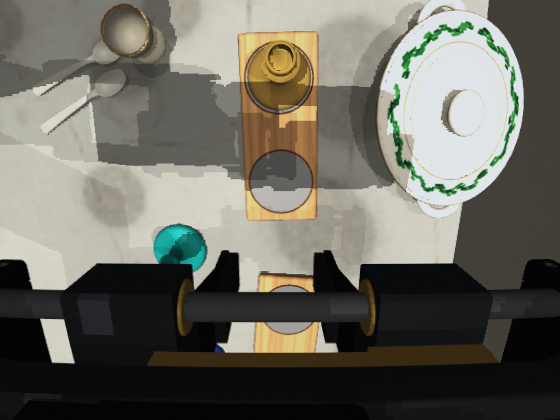

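Run:
```python
from h import *
for c in ("top","side"):
  p=save(c,c+"_s")
  for d in imaging.tip_of(c,"shaker_center"): print(c,round(d["confidence"],2),np.round(d["pixel"],1),P(p,d["pixel"],.045))
a=cv2.imread("pics/top_s.png")[110:330,80:300]; b=cv2.imread("pics/side_s.png")[110:300,180:370]
cv2.imwrite("pics/s.png",np.hstack([cv2.resize(a,(400,400),interpolation=cv2.INTER_CUBIC),cv2.resize(b,(400,400),interpolation=cv2.INTER_CUBIC)]))
```

```text
top 0.54 [141.2 211.7] [0.5207 0.3604 0.045 ]
side 0.57 [332.2 190.1] [0.6663 0.1092 0.045 ]
```

View pics/s.png

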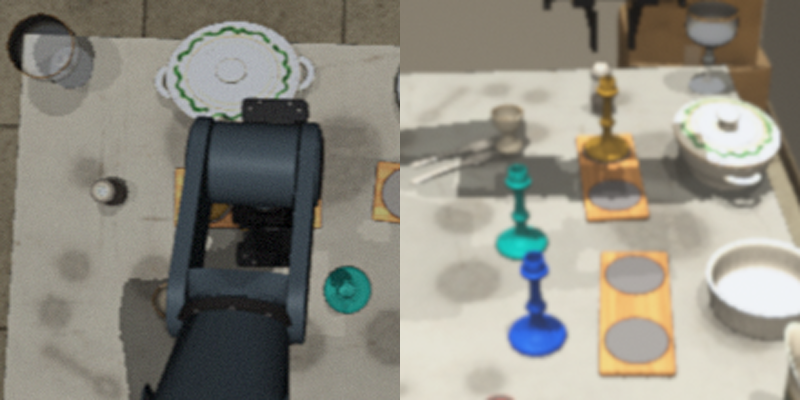

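```bash
python3 -m inch '[[87,[0,0,-50],[0,0,0]],[87,[0,0,-58],[0,0,0]],[87,[0,0,-58],[0,0,0]],[87,[0,0,-58],[0,0,0]],[87,[40,5,-38],[0,0,0]],[87,[50,0,0],[0,0,0]],[87,[45,0,0],[0,0,0]],[87,[0,0,0],[0,0,0]],[87,[0,0,0],[0,0,0]]]'
python3 - <<'E'
from h import *
p=save("wrist","w11")
for d in imaging.tip_of("wrist","shaker_center")[:2]: print(round(d["confidence"],2),np.round(d["pixel"],1),P(p,d["pixel"],.045))
for d in imaging.cut_out("wrist","shaker_center")[:2]: print(round(d["confidence"],2),np.round(d["box"],1)); m=d["pixels"]
ys,xs=np.nonzero(m)
for y in range(ys.min(),ys.max()+1,6): r=xs[ys==y]; print(y,r.min(),r.max(),end=" | ")
for z in (.0,.045,.09): print(z,proj(p,(.509,.3645,z)))
goto([.509,.3645,.036],0)
E
```

```text
time: 18.32
position: [0.5129, 0.3779, 0.1163]
tool_rot: [0.504, 0.501, -0.492, 0.503]
ft_force: [0.5, 0.0, -0.2]
grip_width: 0.0868
0.66 [270.5 245.6] [0.5093 0.3631 0.045 ]
0.72 [269.3 247.3  55.2  78.8]
208 263 277 | 214 255 287 | 220 249 291 | 226 245 293 | 232 243 295 | 238 242 296 | 244 243 295 | 250 243 294 | 256 242 293 | 262 241 293 | 268 242 292 | 274 245 289 | 280 249 283 | 286 260 273 | 0.0 [270.22883267 225.78220087]
0.045 [270.14033321 243.82586278]
0.09 [270.0186246  269.36206578]
t 18.48 pos [0.5132 0.3775 0.1169] yaw 0.4 grip 86.7 F [-0.1 -0.1  0.5]  => shift [80.7 -5.4 13.8] turn [ 0.4 -0.6 -0.8]
```

```bash
python3 -m inch '[[87,[30,-5.5,14],[0.4,-0.6,-0.8]],[87,[30,0,0],[0,0,0]],[87,[10,0,0],[0,0,0]],[87,[0,0,0],[0,0,0]]]'
python3 - <<'E'
from h import *
goto([.509,.364,.036],0)
E
```

```text
time: 18.98
position: [0.5141, 0.3655, 0.0534]
tool_rot: [0.506, 0.498, -0.495, 0.502]
ft_force: [0.0, 0.7, -0.1]
grip_width: 0.0869
t 18.98 pos [0.5141 0.3655 0.0534] yaw -0.1 grip 86.9 F [ 0.   0.7 -0.1]  => shift [17.4 -5.4  1.6] turn [-0.1 -0.4 -0.8]
```

```bash
python3 -m inch '[[87,[9,-5.4,1.6],[0,-0.4,-0.8]],[87,[8,0,0],[0,0,0]],[60,[0,0,0],[0,0,0]],[25,[0,0,0],[0,0,0]],[25,[0,0,0],[0,0,0]],[25,[0,0,0],[0,0,0]],[25,[0,0,0],[0,0,0]],[25,[0,0,0],[0,0,0]],[25,[0,0,0],[0,0,0]]]' 20
python3 -m inch '[[25,[-5,0,0],[0,0,0]],[25,[-5,0,0],[0,0,0]],[25,[0,0,0],[0,0,0]],[25,[0,0,0],[0,0,0]]]'
python3 - <<'E'
from h import *
goto([.509,.364,.036],0)
E
```

```text
time: 20.1
position: [0.5102, 0.365, 0.0387]
tool_rot: [0.502, 0.499, -0.499, 0.5]
ft_force: [-0.5, -0.2, 0.9]
grip_width: 0.0386
time: 20.6
position: [0.5103, 0.365, 0.0493]
tool_rot: [0.502, 0.499, -0.499, 0.501]
ft_force: [0.1, 0.3, -1.3]
grip_width: 0.0387
t 20.6 pos [0.5103 0.365  0.0493] yaw -0.1 grip 38.7 F [ 0.1  0.3 -1.3]  => shift [13.3 -1.4  1. ] turn [-0.1 -0.1 -0.3]
```

```bash
python3 -m inch '[[25,[-40,0,0],[0,0,0]],[25,[-50,0,0],[0,0,0]],[25,[-55,0,0],[0,0,0]],[25,[-40,0,15],[0,0,0]],[25,[0,0,50],[0,0,0]],[25,[0,0,55],[0,0,0]],[25,[0,0,55],[0,0,0]],[25,[0,0,55],[0,0,0]],[25,[0,0,25],[0,0,0]],[25,[0,0,5],[0,0,0]],[25,[0,0,0],[0,0,0]]]'
python3 - <<'E'
from h import *
goto([.5105,.1045,.15],0)
E
```

```text
time: 21.98
position: [0.5097, 0.0985, 0.2396]
tool_rot: [0.502, 0.499, -0.498, 0.502]
ft_force: [0.2, 0.0, -0.5]
grip_width: 0.0382
t 21.98 pos [0.5097 0.0985 0.2396] yaw 0.1 grip 38.2 F [ 0.2  0.  -0.5]  => shift [89.7  0.1 -5.9] turn [ 0.1 -0.1 -0.4]
```

```bash
python3 -m inch '[[25,[45,0,-6],[0,0,-0.4]],[25,[50,0,0],[0,0,0]],[25,[50,0,0],[0,0,0]],[25,[15,0,0],[0,0,0]],[25,[0,0,0],[0,0,0]]]'
python3 - <<'E'
from h import *
goto([.5105,.1045,.0507],0)
E
```

```text
time: 22.6
position: [0.5139, 0.1123, 0.0765]
tool_rot: [0.5, 0.501, -0.495, 0.503]
ft_force: [0.9, 0.4, -0.6]
grip_width: 0.0385
t 22.6 pos [0.5139 0.1123 0.0765] yaw 0.5 grip 38.5 F [ 0.9  0.4 -0.6]  => shift [25.7 -3.7  7.9] turn [ 0.5 -0.2 -0.5]
```

```bash
python3 -m inch '[[25,[10,-3.5,7],[0.5,0,-0.5]],[25,[6,0,0],[0,0,0]],[25,[0,0,0],[0,0,0]]]'
python3 - <<'E'
from h import *
goto([.5105,.1045,.0507],0)
p=save("wrist","w12")
print([np.round(proj(p,X),1) for X in [(.5105,.1045,.012),(.5085,.2235,.012)]])
for d in imaging.cut_out("wrist","shaker_center")[:2]: print(round(d["confidence"],2),np.round(d["box"],1))
E
```

```text
time: 22.98
position: [0.512, 0.1063, 0.0613]
tool_rot: [0.501, 0.5, -0.498, 0.5]
ft_force: [0.6, 0.0, -1.6]
grip_width: 0.0387
t 22.98 pos [0.512  0.1063 0.0613] yaw 0.1 grip 38.7 F [ 0.6  0.  -1.6]  => shift [10.6 -1.5  1.9] turn [ 0.1 -0.2 -0.2]
[array([274.5, 239. ]), array([271.4,  49.8])]
0.9 [277.2 282.9  75.7 128.8]
0.25 [267.6  56.5 123.3 108.5]
```

View pics/w12.png

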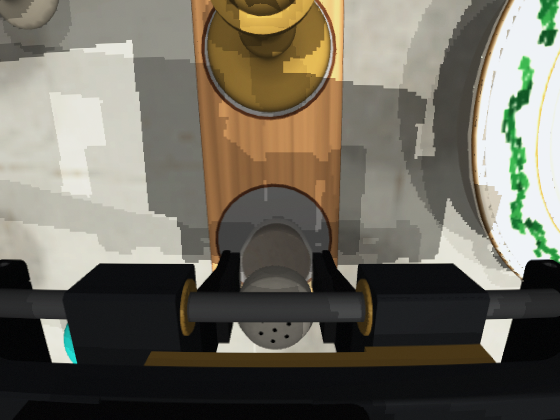

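Run:
```python
from h import *
p=imaging.camera_params("wrist"); goto([.5105,.1045,.0507],0); print(np.round(p["xyz"],4))
for z in (.0225,.03): print(P(p,(277,222),z),P(p,(241,258),z),P(p,(314,258),z))
for z in (.09,.0975,.105): print(z,P(p,(275.5,311),z),P(p,(275.5,349),z),P(p,(238,311),z),P(p,(313,311),z))
for d in imaging.cut_out("wrist","shaker_center")[:1]:
  ys,xs=np.nonzero(d["pixels"])
  for y in range(ys.min(),ys.max()+1,6): r=xs[ys==y]; print(y,r.min(),r.max(),end=" | ")
```

```text
t 23.07 pos [0.5122 0.1063 0.0616] yaw 0.1 grip 38.7 F [ 0.6 -0.1 -0.9]  => shift [10.9 -1.7  1.8] turn [ 0.1 -0.2 -0.2]
[0.5104 0.1832 0.2245]
[0.5123 0.1198 0.0225] [0.4885 0.0948 0.0225] [0.537  0.0948 0.0225]
[0.5123 0.1222 0.03  ] [0.4893 0.0981 0.03  ] [0.536  0.0981 0.03  ]
0.09 [0.5111 0.0975 0.09  ] [0.5112 0.0761 0.09  ] [0.4936 0.0974 0.09  ] [0.5287 0.0974 0.09  ]
0.0975 [0.5111 0.1023 0.0975] [0.5111 0.0821 0.0975] [0.4946 0.1022 0.0975] [0.5276 0.1022 0.0975]
0.105 [0.5111 0.107  0.105 ] [0.5111 0.0881 0.105 ] [0.4955 0.107  0.105 ] [0.5266 0.107  0.105 ]
218 272 282 | 224 256 294 | 230 251 300 | 236 247 303 | 242 244 307 | 248 241 310 | 254 240 311 | 260 240 311 | 266 239 312 | 272 239 312 | 278 239 312 | 284 239 312 | 290 240 310 | Traceback (most recent call last):
  File "<stdin>", line 7, in <module>
    return umr_minimum(a, axis, None, out, keepdims, initial, where)
ValueError: zero-size array to reduction operation minimum which has no identity
```

```bash
python3 -m inch '[[25,[5,-1.7,-1.2],[0,-0.2,-0.2]],[25,[3,0,0],[0,0,0]],[25,[2,0,0],[0,0,0]],[25,[0,0,0],[0,0,0]]]'
python3 - <<'E'
from h import *
goto([.5105,.1075,.0507],0)
E
```

```text
time: 23.62
position: [0.5108, 0.1075, 0.0516]
tool_rot: [0.5, 0.5, -0.499, 0.501]
ft_force: [-0.3, 0.4, -0.5]
grip_width: 0.0389
t 23.62 pos [0.5108 0.1075 0.0516] yaw 0.1 grip 38.9 F [-0.3  0.4 -0.5]  => shift [ 0.9 -0.3  0. ] turn [ 0.1  0.  -0.1]
```

```bash
python3 -m inch '[[25,[1,0,0],[0,0,0]],[25,[0,0,0],[0,0,0]]]';python3 -m inch '[[25,[1,0,0],[0,0,0]],[25,[0,0,0],[0,0,0]]]'
```

```text
time: 23.88
position: [0.511, 0.1075, 0.0507]
tool_rot: [0.5, 0.5, -0.499, 0.501]
ft_force: [0.1, -0.2, 0.2]
grip_width: 0.0386
time: 24.12
position: [0.5109, 0.1074, 0.0507]
tool_rot: [0.5, 0.5, -0.499, 0.501]
ft_force: [-0.3, 0.2, -1.1]
grip_width: 0.0385
```

```bash
python3 -m inch '[[25,[1.5,0,0],[0,0,0]],[25,[0,0,0],[0,0,0]]]';python3 -m inch '[[25,[1.5,0,0],[0,0,0]],[25,[0,0,0],[0,0,0]]]'
```

```text
time: 24.38
position: [0.511, 0.1073, 0.0507]
tool_rot: [0.5, 0.5, -0.499, 0.501]
ft_force: [-0.4, 0.8, -1.0]
grip_width: 0.0385
time: 24.62
position: [0.511, 0.1072, 0.0507]
tool_rot: [0.5, 0.499, -0.499, 0.502]
ft_force: [-0.9, -0.0, 1.1]
grip_width: 0.0384
```

```bash
python3 -m inch '[[46,[0,0,0],[0,0,0]],[60,[0,0,0],[0,0,0]],[80,[0,0,0],[0,0,0]],[80,[0,0,0],[0,0,0]],[87,[-30,0,0],[0,0,0]],[87,[-50,0,0],[0,0,0]],[87,[-55,0,0],[0,0,0]],[87,[-55,0,0],[0,0,0]],[87,[-15,0,0],[0,0,0]],[87,[0,0,0],[0,0,0]],[87,[0,0,0],[0,0,0]]]'
python3 - <<'E'
from h import *
goto([.361,.268,.2],0)
p=save("wrist","w13")
for n,z in [("shaker_center",.057),("left_board_round_R",.012),("egg_cup_center",.031)]:
  for d in imaging.tip_of("wrist",n)[:2]: print(n,round(d["confidence"],2),np.round(d["pixel"],1),P(p,d["pixel"],z))
print([np.round(proj(p,X),1) for X in [(.5105,.1045,.012),(.5105,.1045,.102)]])
E
```

```text
time: 26.0
position: [0.5101, 0.1074, 0.259]
tool_rot: [0.499, 0.5, -0.5, 0.501]
ft_force: [0.8, -0.4, 0.2]
grip_width: 0.0869
t 26.0 pos [0.5101 0.1074 0.259 ] yaw 0.1 grip 86.9 F [ 0.8 -0.4  0.2]  => shift [  58.9 -148.8 -161. ] turn [0.1 0.1 0. ]
shaker_center 0.58 [280.6 190.7] [0.5149 0.106  0.057 ]
left_board_round_R 0.77 [275.4 185.2] [0.5091 0.1033 0.012 ]
egg_cup_center 0.94 [136.2  43.9] [0.3561 0.2651 0.031 ]
[array([276.5, 184.3]), array([276.8, 201.7])]
```

```bash
python3 -m inch '[[87,[0,-35,-30],[0,0,0]],[87,[0,-40,-40],[0,0,0]],[87,[5,-40,-40],[0,0,0]],[87,[30,-30,-40],[0,0,0]],[87,[30,-5,-10],[0,0,0]],[87,[0,0,0],[0,0,0]],[87,[0,0,0],[0,0,0]]]'
python3 - <<'E'
from h import *
goto([.36,.266,.029],0)
p=save("wrist","w14")
for d in imaging.tip_of("wrist","egg_cup_center")[:2]: print(round(d["confidence"],2),np.round(d["pixel"],1),P(p,d["pixel"],.031))
for d in imaging.cut_out("wrist","egg_cup_center")[:1]:
  ys,xs=np.nonzero(d["pixels"]); print(d["box"])
  for y in range(ys.min(),ys.max()+1,5): r=xs[ys==y]; print(y,r.min(),r.max(),end=" | ")
E
```

```text
time: 27.08
position: [0.3565, 0.2704, 0.1888]
tool_rot: [-0.498, -0.501, 0.502, -0.499]
ft_force: [0.6, -0.1, 0.6]
grip_width: 0.0873
t 27.07 pos [0.3565 0.2704 0.1888] yaw -0.1 grip 87.3 F [ 0.6 -0.1  0.6]  => shift [159.8   4.5   4. ] turn [-0.1  0.1  0.3]
[276.2, 209.6, 57.3, 60.5]
179 274 276 | 184 262 289 | 189 258 293 | 194 257 295 | 199 253 298 | 204 251 300 | 209 250 302 | 214 249 302 | 219 250 301 | 224 252 298 | 229 255 295 | 234 262 289 |
```

View pics/w14.png

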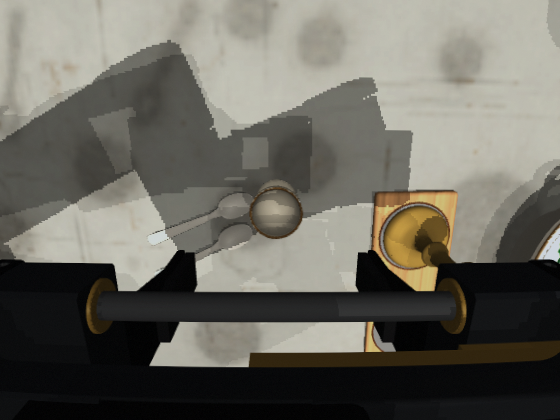

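```bash
python3 - <<'E'
from h import *
p=imaging.camera_params("wrist"); print(P(p,(276,212),.062),P(p,(276,212.5),.060)); goto([.36,.266,.029],0)
E
python3 -m inch '[[87,[40,0,4],[0,0,0.3]],[87,[40,0,0],[0,0,0]],[87,[30,0,0],[0,0,0]],[87,[0,0,0],[0,0,0]],[87,[0,0,0],[0,0,0]]]'
python3 - <<'E'
from h import *
p=save("wrist","w15")
goto([.357,.266,.031],0)
for d in imaging.cut_out("wrist","egg_cup_center")[:1]:
  ys,xs=np.nonzero(d["pixels"]); print(d["box"])
  for y in range(ys.min(),ys.max()+1,8): r=xs[ys==y]; print(y,r.min(),r.max(),end=" | ")
print([np.round(proj(p,X),1) for X in [(.357,.266,.062),(.357,.266-.0245,.062),(.357,.266+.0245,.062),(.357-.0245,.266,.062),(.357+.0245,.266,.062)]])
E
```

```text
[0.356  0.2651 0.062 ] [0.356 0.264 0.06 ]
t 27.23 pos [0.357  0.2702 0.1892] yaw -0.1 grip 86.7 F [0.3 1.7 0.1]  => shift [160.2   3.8   3.9] turn [-0.1  0.1  0.3]
time: 27.85
position: [0.3662, 0.2662, 0.0818]
tool_rot: [0.507, 0.495, -0.497, 0.501]
ft_force: [-0.5, 0.3, -0.1]
grip_width: 0.0869
t 27.9 pos [0.3662 0.2663 0.0819] yaw -0.5 grip 86.8 F [ 1.2  0.4 -0.2]  => shift [ 50.8 -10.1   0.6] turn [-0.5 -0.3 -1. ]
[258.3, 243.5, 81.8, 90.4]
200 255 265 | 208 240 280 | 216 235 286 | 224 231 288 | 232 224 290 | 240 220 294 | 248 218 297 | 256 218 298 | 264 219 297 | 272 222 294 | 280 227 288 | 288 237 278 | [array([261.2, 253.9]), array([262. , 290.5]), array([260.3, 214.5]), array([220.2, 254.4]), array([302.2, 253.3])]
```

```bash
python3 -m inch '[[87,[15,-11,0],[-0.5,-0.3,-1]],[87,[20,0,0],[0,0,0]],[87,[0,0,0],[0,0,0]]]'
python3 - <<'E'
from h import *
goto([.3553,.2665,.031],0)
E
```

```text
time: 28.32
position: [0.3552, 0.2672, 0.0474]
tool_rot: [0.5, 0.5, -0.499, 0.501]
ft_force: [0.1, -0.2, 0.2]
grip_width: 0.0869
t 28.32 pos [0.3552 0.2672 0.0474] yaw 0.1 grip 86.9 F [ 0.1 -0.2  0.2]  => shift [16.4  0.1  0.7] turn [ 0.1 -0.  -0.1]
```

```bash
python3 -m inch '[[87,[9,0,0.7],[0,0,0]],[87,[7,0,0],[0,0,0]],[65,[0,0,0],[0,0,0]],[30,[0,0,0],[0,0,0]],[30,[0,0,0],[0,0,0]],[30,[0,0,0],[0,0,0]],[30,[0,0,0],[0,0,0]],[30,[0,0,0],[0,0,0]],[30,[0,0,0],[0,0,0]]]' 15
python3 - <<'E'
from h import *
goto([.3553,.2665,.031],0)
E
python3 -m inch '[[30,[-5,0,0],[0,0,0]],[30,[-10,0,0],[0,0,0]],[30,[-40,0,0],[0,0,0]],[30,[-50,0,0],[0,0,0]],[30,[-50,0,0],[0,0,0]],[30,[-50,0,0],[0,0,0]],[30,[0,0,0],[0,0,0]],[30,[0,0,0],[0,0,0]]]'
python3 - <<'E'
from h import *
goto([.526,-.07,.22],0)
p=save("wrist","w16")
for d in imaging.cut_out("wrist","egg_cup_center")[:2]: print(d["confidence"],d["box"])
c=np.array(get_obs()["position"]); print([np.round(proj(p,c+[a,b,.031]),1) for a,b in [(0,0),(.0245,0),(0,.0245),(0,-.0245)]])
E
```

```text
time: 29.45
position: [0.3556, 0.2669, 0.0316]
tool_rot: [0.501, 0.5, -0.498, 0.501]
ft_force: [0.1, -0.3, -0.6]
grip_width: 0.0457
t 29.45 pos [0.3556 0.2669 0.0316] yaw 0.1 grip 45.7 F [ 0.1 -0.3 -0.6]  => shift [ 0.6 -0.3  0.4] turn [ 0.1 -0.1 -0.2]
time: 30.45
position: [0.3534, 0.266, 0.246]
tool_rot: [0.501, 0.5, -0.498, 0.501]
ft_force: [-1.1, 0.2, -0.5]
grip_width: 0.0461
t 30.45 pos [0.3534 0.266  0.246 ] yaw 0.1 grip 46.1 F [-1.1  0.2 -0.5]  => shift [ 26.2 171.7 336.4] turn [ 0.1 -0.1 -0.3]
0.89 [276.1, 283.8, 105.4, 127.3]
[array([278.3, 296.5]), array([332.2, 296.3]), array([278.6, 246. ]), array([278. , 341.8])]
```

```bash
python3 -m inch '[[30,[0,15,35],[0,0,0]],[30,[0,20,50],[0,0,0]],[30,[0,22,54],[0,0,0]],[30,[0,22,54],[0,0,0]],[30,[0,22,54],[0,0,0]],[30,[0,22,54],[0,0,0]],[30,[0,22,54],[0,0,0]],[30,[0,20,50],[0,0,0]],[30,[0,5,40],[0,0,0]],[30,[0,0,12],[0,0,0]],[30,[0,0,0],[0,0,0]],[30,[0,0,0],[0,0,0]]]'
python3 - <<'E'
from h import *
goto([.526,-.07,.1],0)
p=save("wrist","w17"); im=cv2.imread("pics/w17.png"); hsv=cv2.cvtColor(im,cv2.COLOR_BGR2HSV)
for n in ["right_board_round_L","right_board_round_R"]:
  for d in imaging.tip_of("wrist",n)[:2]: print(n,round(d["confidence"],2),np.round(d["pixel"],1),P(p,d["pixel"],.012))
wood=((hsv[...,0]>8)&(hsv[...,0]<26)&(hsv[...,1]>70)).astype(np.uint8)
for y in range(40,250,8):
  r=np.nonzero(wood[y,200:380])[0]+200
  if len(r)>5: g=np.nonzero(np.diff(r)>8)[0]; print(y,r.min(),r.max(),[(int(r[i]),int(r[i+1])) for i in g],end=" ; ")
print([np.round(proj(p,X),1) for X in [(.526,-.07,.012),(.515,-.195,.012)]])
E
```

```text
time: 32.05
position: [0.5209, -0.2008, 0.2219]
tool_rot: [0.494, 0.514, -0.503, 0.488]
ft_force: [-0.2, -0.2, -0.1]
grip_width: 0.0464
t 32.05 pos [ 0.5209 -0.2008  0.2219] yaw 0.3 grip 46.4 F [-0.2 -0.2 -0.1]  => shift [ 123.7    9.9 -128.8] turn [ 0.3 -0.9  2. ]
right_board_round_L 0.96 [286.4  77.1] [ 0.5237 -0.0773  0.012 ]
right_board_round_R 0.83 [278.8 182.9] [ 0.5165 -0.1913  0.012 ]
40 245 330 [(270, 299)] ; 48 245 329 [(259, 310)] ; 56 244 328 [(253, 317)] ; 64 244 328 [(250, 320)] ; 72 243 327 [(248, 321)] ; 80 243 326 [(248, 321)] ; 88 242 325 [(250, 318)] ; 96 242 324 [(254, 315)] ; 104 242 323 [(261, 308)] ; 112 241 322 [(277, 291)] ; 120 241 321 [] ; 128 240 321 [] ; 136 240 320 [] ; 144 239 319 [] ; 152 239 318 [] ; 160 239 317 [(255, 296)] ; 168 238 316 [(247, 304)] ; 176 238 315 [(243, 307)] ; 184 238 314 [(242, 309)] ; 192 237 313 [(242, 308)] ; 200 236 312 [(245, 306)] ; 208 236 311 [(251, 300)] ; 216 236 311 [(263, 289)] ; 224 239 309 [(259, 293)] ; [array([288.6,  69.9]), array([277.5, 186.1])]
```

Run:
```python
from h import *
p=imaging.camera_params("wrist"); a=P(p,(284.5,75.8),.012); b=P(p,(275.5,187),.012); print(a,b,np.linalg.norm(a-b)); goto([a[0],a[1],.12],0)
```

```text
[ 0.5224 -0.0763  0.012 ] [ 0.5135 -0.1966  0.012 ] 0.12062876937115788
t 32.2 pos [ 0.5214 -0.201   0.2226] yaw 0.3 grip 46.1 F [ 0.5 -0.9 -0.7]  => shift [ 104.4    5.1 -123.1] turn [ 0.3 -0.8  1.9]
```

```bash
python3 -m inch '[[30,[0,0,-35],[0.3,-0.8,1.9]],[30,[20,0,-50],[0,0,0]],[30,[40,0,-38],[0,0,0]],[30,[40,0,0],[0,0,0]],[30,[25,0,0],[0,0,0]],[30,[0,0,0],[0,0,0]],[30,[0,0,0],[0,0,0]]]'
python3 - <<'E'
from h import *
goto([.5222,-.0763,.0436],0)
E
```

```text
time: 33.08
position: [0.5249, -0.0697, 0.1003]
tool_rot: [0.5, 0.498, -0.496, 0.506]
ft_force: [0.8, -0.5, -0.2]
grip_width: 0.046
t 33.08 pos [ 0.5249 -0.0697  0.1003] yaw 0.5 grip 46.0 F [ 0.8 -0.5 -0.2]  => shift [56.7 -3.4  6.4] turn [ 0.5  0.2 -0.7]
```

```bash
python3 -m inch '[[30,[20,-3.4,6],[0.5,0.2,-0.7]],[30,[20,0,0],[0,0,0]],[30,[6,0,0],[0,0,0]],[30,[0,0,0],[0,0,0]],[30,[0,0,0],[0,0,0]]]'
python3 - <<'E'
from h import *
goto([.5222,-.0763,.0436],0)
p=save("wrist","w18"); im=cv2.imread("pics/w18.png"); hsv=cv2.cvtColor(im,cv2.COLOR_BGR2HSV)
for d in imaging.cut_out("wrist","egg_cup_center")[:1]:
  ys,xs=np.nonzero(d["pixels"]); print(d["box"])
  for y in range(ys.min(),ys.max()+1,8):
    r=xs[ys==y]
    if len(r): print(y,r.min(),r.max(),end=" | ")
wood=((hsv[...,0]>8)&(hsv[...,0]<26)&(hsv[...,1]>70)).astype(np.uint8); print()
for y in range(140,260,8):
  r=np.nonzero(wood[y,190:380])[0]+190
  if len(r)>5: g=np.nonzero(np.diff(r)>8)[0]; print(y,r.min(),r.max(),[(int(r[i]),int(r[i+1])) for i in g],end=" ; ")
c=np.array(get_obs()["position"]); print([np.round(proj(p,X),1) for X in [(.5222,-.0763,.012),(.5222,-.0763+.038,.012),c+[0,0,-.0316],c+[0,0.0215,-.0316],c+[0,0.0,.031],c+[0,-.0245,.031]]])
E
```

```text
time: 33.7
position: [0.5244, -0.0787, 0.055]
tool_rot: [0.502, 0.497, -0.5, 0.502]
ft_force: [-0.6, -0.2, -1.4]
grip_width: 0.0462
t 33.7 pos [ 0.5244 -0.0787  0.055 ] yaw -0.2 grip 46.2 F [-0.6 -0.2 -1.4]  => shift [11.4 -2.2 -2.4] turn [-0.2  0.2 -0.4]
[277.1, 283.4, 108.5, 131.9]
219 275 276 | 227 252 298 | 235 245 304 | 243 242 308 | 251 241 310 | 259 238 312 | 267 233 317 | 275 229 322 | 283 226 326 | 291 225 326 | 323 231 321 | 331 236 315 | 339 246 306 | 347 267 284 | 
156 209 245 [] ; 164 207 343 [] ; 172 207 347 [] ; 180 207 346 [(261, 283)] ; 188 206 345 [(240, 304)] ; 196 206 344 [(230, 314)] ; 204 206 343 [(223, 321)] ; 212 206 342 [(219, 326)] ; 220 206 341 [(216, 328)] ; 228 206 339 [(214, 330)] ; 236 206 338 [(214, 330)] ; 244 206 337 [(215, 329)] ; 252 206 329 [(215, 269), (282, 327)] ; [array([273.3, 236.1]), array([273. , 179.3]), array([276.8, 245.7]), array([276.8, 213. ]), array([278.3, 297.6]), array([278.3, 342.9])]
```

```bash
python3 -m inch '[[30,[4,-2,-5],[-0.2,0.2,-0.4]],[30,[3,0,0],[0,0,0]],[30,[0,0,0],[0,0,0]]]'
python3 - <<'E'
from h import *
goto([.5222,-.0735,.0436],0)
E
```

```text
time: 34.17
position: [0.5227, -0.0731, 0.0484]
tool_rot: [0.5, 0.5, -0.499, 0.5]
ft_force: [0.4, -0.2, -0.4]
grip_width: 0.046
t 34.17 pos [ 0.5227 -0.0731  0.0484] yaw 0.1 grip 46.0 F [ 0.4 -0.2 -0.4]  => shift [ 4.8 -0.5  0.4] turn [ 0.1 -0.  -0. ]
```

```bash
python3 -m inch '[[30,[3,-0.5,0.4],[0,0,0]],[30,[2,0,0],[0,0,0]],[30,[0,0,0],[0,0,0]]]';python3 -m inch '[[30,[1.5,0,0],[0,0,0]],[30,[0,0,0],[0,0,0]]]';python3 -m inch '[[30,[1.5,0,0],[0,0,0]],[30,[0,0,0],[0,0,0]]]'
```

```text
time: 34.55
position: [0.5223, -0.0734, 0.0435]
tool_rot: [0.5, 0.5, -0.499, 0.5]
ft_force: [-2.0, -0.0, 2.2]
grip_width: 0.0461
time: 34.8
position: [0.5227, -0.0736, 0.0436]
tool_rot: [0.5, 0.5, -0.499, 0.501]
ft_force: [0.1, 0.0, -1.2]
grip_width: 0.0461
time: 35.05
position: [0.523, -0.0737, 0.0435]
tool_rot: [0.5, 0.499, -0.499, 0.501]
ft_force: [0.3, -0.1, -0.8]
grip_width: 0.0459
```

```bash
python3 -m inch '[[52,[0,0,0],[0,0,0]],[65,[0,0,0],[0,0,0]],[87,[0,0,0],[0,0,0]],[87,[0,0,0],[0,0,0]],[87,[-30,0,0],[0,0,0]],[87,[-50,0,0],[0,0,0]],[87,[-55,0,0],[0,0,0]],[87,[-45,0,0],[0,0,0]],[87,[0,0,0],[0,0,0]],[87,[0,0,0],[0,0,0]]]'
python3 - <<'E'
from h import *
goto([.352,-.292,.2],0)
p=save("wrist","w19")
for n,z in [("egg_cup_center",.043),("right_board_round_L",.012),("left_board_round_R",.012),("shaker_center",.057)]:
  for d in imaging.tip_of("wrist",n)[:2]: print(n,round(d["confidence"],2),np.round(d["pixel"],1),P(p,d["pixel"],z))
E
```

```text
time: 36.3
position: [0.5217, -0.0736, 0.2261]
tool_rot: [0.5, 0.501, -0.5, 0.5]
ft_force: [0.1, -0.2, 0.4]
grip_width: 0.0869
t 36.3 pos [ 0.5217 -0.0736  0.2261] yaw 0.1 grip 86.9 F [ 0.1 -0.2  0.4]  => shift [  26.  -169.9  218.2] turn [ 0.1 -0.1  0.1]
egg_cup_center 0.98 [275.3 196.5] [ 0.5204 -0.0769  0.043 ]
left_board_round_R 0.65 [263.5  21.4] [0.508  0.1019 0.012 ]
shaker_center 0.87 [264.9   1.9] [0.5109 0.1065 0.057 ]
```

```bash
python3 -m inch '[[87,[0,-30,35],[0,0,0]],[87,[0,-35,45],[0,0,0]],[87,[0,-35,47],[0,0,0]],[87,[0,-35,47],[0,0,0]],[87,[0,-30,40],[0,0,0]],[87,[0,-5,4],[0,0,0]],[87,[0,0,0],[0,0,0]],[87,[0,0,0],[0,0,0]]]'
python3 - <<'E'
from h import *
goto([.352,-.292,.1],0)
p=save("wrist","w20"); im=cv2.imread("pics/w20.png"); hsv=cv2.cvtColor(im,cv2.COLOR_BGR2HSV)
for d in imaging.tip_of("wrist","tealight_center")[:2]: print(round(d["confidence"],2),np.round(d["pixel"],1),P(p,d["pixel"],.0075))
m=((hsv[...,0]<6)|(hsv[...,0]>174))&(hsv[...,1]>150)&(hsv[...,2]>60); ys,xs=np.nonzero(m); x,y=np.median(xs),np.median(ys); print(xs.min(),xs.max(),ys.min(),ys.max(),P(p,(x,y),.013))
for d in imaging.cut_out("wrist","tealight_center")[:1]: print(d["box"],P(p,d["box"][:2],.009))
E
```

```text
time: 37.55
position: [0.3481, -0.2959, 0.2194]
tool_rot: [0.499, 0.505, -0.499, 0.497]
ft_force: [0.4, 0.2, 1.0]
grip_width: 0.0868
t 37.55 pos [ 0.3481 -0.2959  0.2194] yaw 0.2 grip 86.8 F [0.4 0.2 1. ]  => shift [119.4   4.9  -2.8] turn [ 0.2 -0.5  0.5]
0.73 [286.2 183.2] [ 0.3577 -0.2884  0.0075]
266 296 172 201 [ 0.3517 -0.2906  0.013 ]
[282.2, 187.1, 32.0, 38.1] [ 0.3532 -0.2927  0.009 ]
```

```bash
python3 -m inch '[[87,[45,4,-4],[0,-0.5,0.5]],[87,[50,0,0],[0,0,0]],[87,[45,0,0],[0,0,0]],[87,[0,0,0],[0,0,0]],[87,[0,0,0],[0,0,0]]]'
python3 - <<'E'
from h import *
goto([.352,-.292,.004],0)
p=save("wrist","w21"); im=cv2.imread("pics/w21.png"); hsv=cv2.cvtColor(im,cv2.COLOR_BGR2HSV)
m=((hsv[...,0]<6)|(hsv[...,0]>174))&(hsv[...,1]>150)&(hsv[...,2]>60); ys,xs=np.nonzero(m); x,y=np.median(xs),np.median(ys); print(xs.min(),xs.max(),ys.min(),ys.max(),P(p,(x,y),.013))
for d in imaging.cut_out("wrist","tealight_center")[:1]: print(d["box"],P(p,d["box"][:2],.009))
E
```

```text
time: 38.33
position: [0.3578, -0.2919, 0.0792]
tool_rot: [0.496, 0.5, -0.497, 0.507]
ft_force: [0.1, 0.4, 0.3]
grip_width: 0.0872
t 38.33 pos [ 0.3578 -0.2919  0.0792] yaw 0.8 grip 87.2 F [0.1 0.4 0.3]  => shift [75.2 -6.4 -0.6] turn [ 0.8  0.5 -0.4]
244 291 204 247 [ 0.3519 -0.2899  0.013 ]
[269.9, 227.7, 52.1, 55.3] [ 0.3532 -0.2934  0.009 ]
```

```bash
python3 -m inch '[[87,[30,-6,0],[0.8,0.5,-0.4]],[87,[20,0,0],[0,0,0]],[87,[8,0,0],[0,0,0]],[87,[0,0,0],[0,0,0]]]'
python3 - <<'E'
from h import *
goto([.3525,-.2918,.004],0)
E
```

```text
time: 38.92
position: [0.3561, -0.2976, 0.0272]
tool_rot: [0.499, 0.494, -0.501, 0.506]
ft_force: [-1.2, -0.6, -0.2]
grip_width: 0.0869
t 38.92 pos [ 0.3561 -0.2976  0.0272] yaw -0.0 grip 86.9 F [-1.2 -0.6 -0.2]  => shift [23.1 -3.8 -6.1] turn [-0.   0.8 -0.6]
```

```bash
python3 -m inch '[[87,[9,-3.6,-5.8],[0,0.8,-0.6]],[87,[6,0,0],[0,0,0]],[87,[0,0,0],[0,0,0]]]'
python3 - <<'E'
from h import *
goto([.3525,-.2918,.004],0)
E
```

```text
time: 39.3
position: [0.3532, -0.2924, 0.0129]
tool_rot: [0.5, 0.499, -0.5, 0.501]
ft_force: [-0.2, 0.3, 0.4]
grip_width: 0.087
t 39.3 pos [ 0.3532 -0.2924  0.0129] yaw -0.0 grip 87.0 F [-0.2  0.3  0.4]  => shift [ 8.9 -0.7 -0.6] turn [-0.   0.1 -0.1]
```

```bash
python3 -m inch '[[87,[6,-0.7,-0.6],[0,0,0]],[87,[3,0,0],[0,0,0]],[60,[0,0,0],[0,0,0]],[20,[0,0,0],[0,0,0]],[20,[0,0,0],[0,0,0]],[20,[0,0,0],[0,0,0]],[20,[0,0,0],[0,0,0]],[20,[0,0,0],[0,0,0]],[20,[0,0,0],[0,0,0]]]' 10
python3 - <<'E'
from h import *
goto([.3525,-.2918,.004],0)
E
python3 -m inch '[[20,[-5,0,0],[0,0,0]],[20,[-10,0,0],[0,0,0]],[20,[-40,0,0],[0,0,0]],[20,[-50,0,0],[0,0,0]],[20,[-50,0,0],[0,0,0]],[20,[-40,0,0],[0,0,0]],[20,[0,0,0],[0,0,0]],[20,[0,0,0],[0,0,0]]]'
python3 - <<'E'
from h import *
goto([.5135,-.1965,.15],0)
p=save("wrist","w22"); im=cv2.imread("pics/w22.png"); hsv=cv2.cvtColor(im,cv2.COLOR_BGR2HSV)
m=((hsv[...,0]<6)|(hsv[...,0]>174))&(hsv[...,1]>150)&(hsv[...,2]>60); ys,xs=np.nonzero(m); print(xs.min(),xs.max(),ys.min(),ys.max(),len(xs))
E
```

```text
time: 40.42
position: [0.3526, -0.292, 0.0035]
tool_rot: [0.5, 0.499, -0.5, 0.501]
ft_force: [0.1, 0.2, -0.0]
grip_width: 0.0369
t 40.42 pos [ 0.3526 -0.292   0.0035] yaw -0.0 grip 36.9 F [ 0.1  0.2 -0. ]  => shift [-0.5 -0.1 -0.2] turn [-0.   0.1 -0.1]
time: 41.42
position: [0.3515, -0.2906, 0.2078]
tool_rot: [0.5, 0.498, -0.5, 0.502]
ft_force: [0.1, -0.2, -0.5]
grip_width: 0.0369
t 41.42 pos [ 0.3515 -0.2906  0.2078] yaw -0.0 grip 36.9 F [ 0.1 -0.2 -0.5]  => shift [ 57.9 161.8 -94.4] turn [-0.   0.2 -0.2]
243 309 244 291 2650
```

```bash
python3 -m inch '[[20,[0,35,-20],[0,0,0]],[20,[0,45,-26],[0,0,0]],[20,[0,45,-26],[0,0,0]],[20,[10,30,-18],[0,0,0]],[20,[40,0,-4],[0,0,0]],[20,[50,0,0],[0,0,0]],[20,[15,0,0],[0,0,0]],[20,[0,0,0],[0,0,0]],[20,[0,0,0],[0,0,0]]]'
python3 - <<'E'
from h import *
goto([.5135,-.1965,.0155],0)
E
```

```text
time: 42.6
position: [0.5049, -0.1896, 0.0756]
tool_rot: [0.499, 0.507, -0.502, 0.492]
ft_force: [1.1, -0.2, -0.1]
grip_width: 0.0372
t 42.6 pos [ 0.5049 -0.1896  0.0756] yaw -0.1 grip 37.2 F [ 1.1 -0.2 -0.1]  => shift [59.9  9.7  7.5] turn [-0.1 -0.6  1. ]
```

```bash
python3 -m inch '[[20,[20,9,7],[0,-0.6,1]],[20,[15,0,0],[0,0,0]],[20,[0,0,0],[0,0,0]],[20,[0,0,0],[0,0,0]]]'
python3 - <<'E'
from h import *
goto([.5135,-.1965,.0155],0)
p=save("wrist","w23"); im=cv2.imread("pics/w23.png"); hsv=cv2.cvtColor(im,cv2.COLOR_BGR2HSV)
m=((hsv[...,0]<6)|(hsv[...,0]>174))&(hsv[...,1]>150)&(hsv[...,2]>60); ys,xs=np.nonzero(m); print(xs.min(),xs.max(),ys.min(),ys.max(),len(xs))
for d in imaging.cut_out("wrist","tealight_center")[:1]: print(d["box"])
wood=((hsv[...,0]>8)&(hsv[...,0]<26)&(hsv[...,1]>70)).astype(np.uint8)
for y in range(140,340,8):
  r=np.nonzero(wood[y,190:380])[0]+190
  if len(r)>5: g=np.nonzero(np.diff(r)>8)[0]; print(y,r.min(),r.max(),[(int(r[i]),int(r[i+1])) for i in g],end=" ; ")
c=np.array(get_obs()["position"]); print([np.round(proj(p,X),1) for X in [(.5135,-.1965,.012),(.5135,-.1965+.038,.012),(.5135-.038,-.1965,.012),(.5135+.038,-.1965,.012),c+[0,0,.011],c+[0,0.019,-.0035],c+[-.019,0,.011],c+[.019,0,.011],c+[0,-.019,.011]]])
E
```

```text
time: 43.1
position: [0.5148, -0.1974, 0.042]
tool_rot: [0.501, 0.498, -0.5, 0.501]
ft_force: [0.5, -0.3, -0.2]
grip_width: 0.037
t 43.1 pos [ 0.5148 -0.1974  0.042 ] yaw -0.2 grip 37.0 F [ 0.5 -0.3 -0.2]  => shift [26.5 -1.3 -1. ] turn [-0.2  0.1 -0.2]
243 309 244 291 2657
[277.8, 262.2, 71.7, 61.8]
140 204 358 [] ; 148 204 356 [] ; 156 204 355 [] ; 164 203 354 [] ; 172 203 353 [] ; 180 203 352 [] ; 188 203 351 [(251, 294)] ; 196 203 350 [(236, 310)] ; 204 203 349 [(227, 319)] ; 212 203 347 [(220, 325)] ; 220 203 346 [(216, 330)] ; 228 203 345 [(213, 333)] ; 236 203 344 [(212, 334)] ; 244 203 343 [(211, 334)] ; 252 202 342 [(212, 333)] ; 260 202 341 [(215, 332)] ; 268 202 339 [(217, 328)] ; 276 202 210 [] ; 284 190 365 [(203, 354)] ; 292 190 368 [(193, 310), (310, 359)] ; 300 190 369 [(190, 362)] ; 308 363 370 [] ; 316 362 370 [] ; 324 190 369 [(197, 354)] ; 332 190 367 [(194, 357)] ; [array([274.8, 245.4]), array([274.6, 185.6]), array([214.2, 245.5]), array([335.4, 245.1]), array([277.5, 277.1]), array([277.2, 232.3]), array([240.1, 277.2]), array([314.8, 276.9]), array([277.5, 309.6])]
```

```bash
python3 -m inch '[[20,[10,-1.8,-1.4],[-0.2,0,-0.2]],[20,[8,0,0],[0,0,0]],[20,[0,0,0],[0,0,0]]]'
python3 - <<'E'
from h import *
goto([.513,-.196,.0155],0)
E
```

```text
time: 43.58
position: [0.5131, -0.1959, 0.0236]
tool_rot: [0.499, 0.5, -0.5, 0.501]
ft_force: [-0.7, 0.8, -0.3]
grip_width: 0.0367
t 43.58 pos [ 0.5131 -0.1959  0.0236] yaw 0.1 grip 36.7 F [-0.7  0.8 -0.3]  => shift [ 8.1 -0.1  0. ] turn [ 0.1  0.1 -0. ]
```

```bash
python3 -m inch '[[20,[5,0,0],[0,0,0]],[20,[3,0,0],[0,0,0]],[20,[0,0,0],[0,0,0]]]';python3 -m inch '[[20,[1.5,0,0],[0,0,0]],[20,[0,0,0],[0,0,0]]]';python3 -m inch '[[20,[1,0,0],[0,0,0]],[20,[0,0,0],[0,0,0]]]'
```

```text
time: 43.95
position: [0.5131, -0.196, 0.0153]
tool_rot: [0.499, 0.5, -0.5, 0.501]
ft_force: [-0.2, 0.1, 2.9]
grip_width: 0.037
time: 44.2
position: [0.5133, -0.1962, 0.0154]
tool_rot: [0.499, 0.499, -0.5, 0.501]
ft_force: [0.4, 0.2, -0.0]
grip_width: 0.0369
time: 44.45
position: [0.5135, -0.1963, 0.0151]
tool_rot: [0.499, 0.499, -0.5, 0.502]
ft_force: [-0.5, 0.5, 1.2]
grip_width: 0.0369
```

```bash
python3 -m inch '[[42,[0,0,0],[0,0,0]],[60,[0,0,0],[0,0,0]],[87,[0,0,0],[0,0,0]],[87,[0,0,0],[0,0,0]],[87,[-30,0,0],[0,0,0]],[87,[-50,0,0],[0,0,0]],[87,[-55,0,0],[0,0,0]],[87,[-55,0,0],[0,0,0]],[87,[-40,0,0],[0,0,0]],[87,[0,0,0],[0,0,0]],[87,[0,0,0],[0,0,0]]]'
python3 - <<'E'
from h import *
p=save("wrist","w24"); print(get_obs()["position"])
for n,z in [("egg_cup_center",.043),("tealight_center",.0195),("right_board_round_L",.012),("right_board_round_R",.012)]:
  for d in imaging.tip_of("wrist",n)[:2]: print(n,round(d["confidence"],2),np.round(d["pixel"],1),P(p,d["pixel"],z))
im=cv2.imread("pics/w24.png"); hsv=cv2.cvtColor(im,cv2.COLOR_BGR2HSV)
m=((hsv[...,0]<6)|(hsv[...,0]>174))&(hsv[...,1]>150)&(hsv[...,2]>60); ys,xs=np.nonzero(m); print(xs.min(),xs.max(),ys.min(),ys.max(),P(p,(np.median(xs),np.median(ys)),.025))
E
python3 -m inch '[[87,[0,0,-40],[0,0,0]],[87,[0,0,-55],[0,0,0]],[87,[0,0,-58],[0,0,0]],[87,[0,0,-58],[0,0,0]],[87,[0,0,-58],[0,0,0]],[87,[0,0,-40],[0,0,0]],[87,[0,0,-10],[0,0,0]],[87,[0,0,0],[0,0,0]],[87,[0,0,0],[0,0,0]]]'
python3 - <<'E'
from h import *
p=save("wrist","w25"); print(get_obs()["position"])
for n,z in [("candlestick_center",.0745),("shaker_center",.057),("left_board_round_L",.012),("left_board_round_R",.012)]:
  for d in imaging.tip_of("wrist",n)[:2]: print(n,round(d["confidence"],2),np.round(d["pixel"],1),P(p,d["pixel"],z))
p=save("side","side_e")
A,B,C=[cv2.imread(f"pics/{n}.png") for n in ("w24","w25","side_e")]
a=cv2.resize(A[0:260,150:400],(400,416),interpolation=cv2.INTER_CUBIC); b=cv2.resize(B[0:260,150:400],(400,416),interpolation=cv2.INTER_CUBIC); print(a.shape)
cv2.imwrite("pics/fin.png",np.hstack([a,b]))
E
```

```text
time: 45.82
position: [0.5124, -0.1952, 0.2493]
tool_rot: [-0.499, -0.5, 0.501, -0.5]
ft_force: [0.4, 0.1, 0.3]
grip_width: 0.0871
[ 0.5125891  -0.19533978  0.24924331]
egg_cup_center 0.76 [285.4  75.5] [ 0.5213 -0.0743  0.043 ]
tealight_center 0.86 [281.6 184.9] [ 0.5185 -0.1955  0.0195]
right_board_round_R 0.83 [279.9 185.4] [ 0.5165 -0.1976  0.012 ]
263 291 172 199 [ 0.5129 -0.1946  0.025 ]
time: 47.2
position: [0.5118, 0.1299, 0.2408]
tool_rot: [-0.497, -0.503, 0.505, -0.495]
ft_force: [-0.7, -0.3, -0.2]
grip_width: 0.0872
[0.51179542 0.12974148 0.24082586]
candlestick_center 0.55 [278.3 101. ] [0.5113 0.2234 0.0745]
shaker_center 0.92 [276.2 214. ] [0.5088 0.1066 0.057 ]
left_board_round_R 0.97 [280.  209.2] [0.5129 0.0997 0.012 ]
(416, 400, 3)
```

View pics/fin.png

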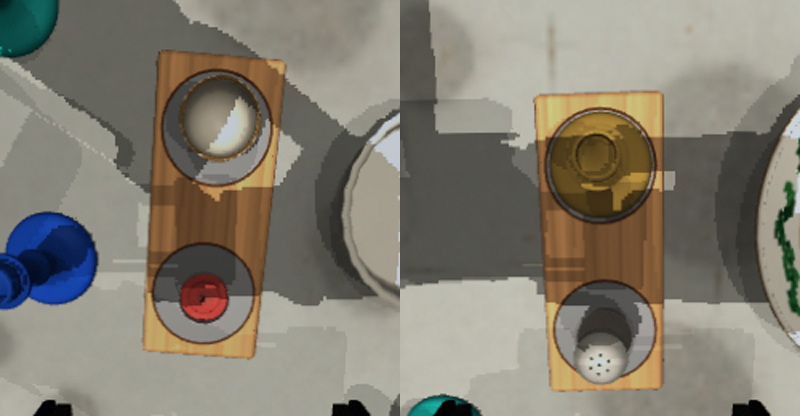

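Run:
```python
from h import *
p=save("wrist","w26"); hsv=cv2.cvtColor(cv2.imread("pics/w26.png"),cv2.COLOR_BGR2HSV)
wood=((hsv[...,0]>8)&(hsv[...,0]<26)&(hsv[...,1]>70)).astype(np.uint8)
for y in range(172,244,6):
  r=np.nonzero(wood[y,200:340])[0]+200; g=np.nonzero(np.diff(r)>8)[0]; print(y,[(int(r[i]),int(r[i+1])) for i in g],end=" ; ")
print([np.round(proj(p,X),1) for X in [(.5105,.1045,.012),(.5105,.1425,.012)]])
print("cap",P(p,(275,223.5),.095))
for d in imaging.cut_out("wrist","shaker_center")[:1]:
  ys,xs=np.nonzero(d["pixels"]); print(np.round(d["box"],1),"base front y",P(p,(277,ys.min()),.012),P(p,(277,ys.max()),.095))
```

```text
172 [] ; 178 [(266, 289)] ; 184 [(256, 299)] ; 190 [(251, 304)] ; 196 [(248, 307)] ; 202 [(246, 309)] ; 208 [(246, 309)] ; 214 [(247, 308)] ; 220 [(250, 305)] ; 226 [(254, 301)] ; 232 [(260, 293)] ; 238 [(267, 283)] ; [array([277.8, 205.7]), array([277.7, 175. ])]
cap [0.5084 0.1082 0.095 ]
[276.2 213.9  32.5  49.9] base front y [0.5096 0.1241 0.012 ] [0.5103 0.092  0.095 ]
```

```bash
python3 -c "
from h import *
print(robot.hand_in(), get_obs()['time'])"
```

```text
the job is handed in; nothing more can be done
the job is handed in; nothing more can be done
```

The two boards are set out and the job is handed in, after about 48 s of robot time. `hand_in` gave no verdict.

- **Left board (in front of the covered oval dish):** the brass candlestick is on the left round and the pepper shaker to its right.
- **Right board (in front of the white oven dish):** the egg cup is on the left round and the tealight to its right.

I lowered each thing until the board stopped the tool's descent before opening the fingers. They were placed in the order you listed.

**Failed grasp:** the first try at the shaker closed to only 40 mm, and the shaker stayed standing where it was. The second grasp held. I moved nothing else on the table.

**Last checks:** the final wrist pictures show all four upright and inside their rounds, with the gripper clear above. My measured centring errors are:

| Thing | Offset from the centre of its round |
|---|---|
| Candlestick | about 3 mm or less |
| Shaker | about 1–3 mm |
| Egg cup | about 2 mm |
| Tealight | about 2 mm |

**Checks that disagreed:**
- Taken on the network's own points alone, the shaker reads about 8 mm off its round (0.5088, 0.1066 against 0.5129, 0.0997). My edge fit puts that round at (0.510, 0.105), which is what I went by.
- The network put the tealight about 6 mm off in x, while its red colour blob read within 2 mm.
- The network did not report either left-hand round in the final pictures, so those rest on my earlier edge fits.
- Force readings at touchdown were noisy, by about 1–3 N, so I judged contact mainly by the height no longer changing.

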